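Put the library's drinking-water point back into service

ROBOT

A 6-joint arm with a two-finger parallel gripper is mounted at the origin on the work surface. World frame = base frame: x ahead of the robot, y to its left, z up, the work surface at z = 0. Lengths are in m, angles in rad, forces in N, time in s.
With the tool pointing down it reaches from about 0.3 to 0.95 m from the base axis. Payload 3.1 kg.
Tool frame: the origin (TCP) lies on the centre line of the jaws, within the pads' length; the fingertips stand 25 mm ahead of it and the grasp point (between the pads) lies 6 mm ahead of it (bot.finger_overhang is the distance from the TCP to the fingertips, in m); z points along the fingers, x is the direction in which the jaws open and shut, and the axes are right-handed (so a half turn about z gives the same grasp; the last joint's range is limited). The gripper opens to 85 mm and grips with 20 to 120 N. Pads are 22 mm wide; open, the fingers measure 114 mm over their backs; the gripper's body (76 mm by 85 mm) begins 54 mm behind the grasp point. The pads swing forward as they close: fully open they stand 13 mm farther back than shut.
Start: joints at [1.166, 0.308, 1.634, -0, 1.2, -0.07], TCP at [0.205, 0.59, 0.256] pointing down, gripper open.
Joint ranges: [-3.06, 3.06], [-0.79, 1.96], [0.05, 2.63], [-1.19, 4.34], [0.05, 2.64], [-2.94, 2.94]. Speed limits (rad/s): [2.79, 2.79, 3.14, 3.14, 3.14, 3.14].

INTERFACE

Orientations are given as a unit quaternion [x, y, z, w].
In Python, from rig import bot gives the robot as it stands.
- The arm moves only by the tool jog_arm, never from a script. Its argument "series" is a list of rows, each a list of 7 numbers: the closure, from 0 (fully open) to 1 (shut), then the shift along the tool's x, y, z in m, then the turn, a rotation vector about the tool's x, y, z in degrees. A call has 1 to 8 rows; each row is the pose to reach, as a shift and turn from the pose commanded when the call began, along the tool's axes at that moment; what a row does not reach only later rows make up. A row lasts 1/8 s, in which the tool goes at most 62.5 mm and 10.7 degrees, less where a joint would pass 70% of its speed; a pose out of reach is approached as far as the arm can. A call with a gripper value outside its range is refused whole. The fingers move at their own pace and stop on an object; "force" is the grip in N (left out, the last holds). Time passes only in rows, so rows that repeat a pose let the fingers close. It gives the time, the measured TCP pose, the force and the opening at its end, in the units of the state.
- bot.get_state(): the state, without advancing time (a new reading comes with each control period).
- bot.grab_frame(name): name is "scene" or "side" or "wrist"; returns a dict with "img" (480x640x3 uint8, red, green, blue), "fovy" (degrees; the focal length in pixels is half the picture's height over the tangent of half this angle, whatever the lens; pixels are square), "cx", "cy" (the principal point, pixels), "eye" and "rotation" of the camera in the world; the wrist camera has in their place "mount" (4x4, takes a point from camera to tool coordinates, whose origin is the TCP and whose axes are the tool frame's). Camera axes: x right, y down, z forward; pixel columns grow to the right and rows downward; lengths in m; the calibration is good to about 2 mm. A picture is of the moment at which its call begins: read the wrist's pose just before it. There is no depth.
- bot.close_job(): hands the job in, once; it reports no verdict.
Trained networks look in the newest picture that a camera, given by its name, has taken for a name from the list of things; names that differ only in an ending like _2 or _b are one class to them, and where a whole thing is asked for, a point or a joint stands for the part that bears it (a point fixed in the world has none). Each returns a list of dicts, best first, with "confidence" (0 to 1); they miss things now and then, are a little off and sometimes report something else, mostly with a low value. They report only what shows in the picture. A call takes as long as a camera call.
- bot.cut_out(camera, query): "pixels" (480x640 bool, what is visible of it) and "bbox" ([left, top, width, height] in pixels, round what is visible of it).
The state is a dict: "clock": time; "joints": joint angles; "joint_vel": joint speeds; "tau": joint torques, N m; "ee_pos": TCP position; "ee_rot": TCP orientation; "force": force on the tool from outside, world axes, zero at the start; "wrist_torque": the same for the moment, N m; "width": finger opening in m.
Only numpy, scipy, OpenCV 4.12 (cv2) and the standard library are available. Lean on these libraries where they do the work, as an engineer would, in place of code of your own. Each camera call takes 0.05 s, during which the arm holds its last target.

TASK

Put the library's drinking-water point back into service after its wash: first shut the supply by pulling the red lever all the way towards the robot, then push each filter tube into the collet of its own colour, past the seal until it bottoms, and only when both are fully home push the lever all the way away to open the supply again. Also hang every washed cup mouth-down on a draining peg of its own, so that it rests on the peg's tip (before or after, as you like), and leave the other things where they are.

Things in the scene. Friction and masses are not known exactly. Their poses are not given: they have to be found in the camera images.
- station: Green filter station, fixed: base plate 130 x 310 x 12 mm with a block 80 x 190 x 70 mm high, two round push-fit collets in its top, and the supply lever beside the block. Origin under the plate's middle; z up, x away from the robot at yaw 0; collets at y -75 (blue) and +15 mm (orange), lever pivot at x 0, y 115, z 34 mm.
- blue_collet (a point): Centre of the mouth of the collet with the BLUE ring, in the block's top face, 70 mm above the table. Bore 23.6 mm wide, straight down, 45 mm deep to its floor. 18 mm down sits a sprung seal ring: a tube set in loosely stops on it about 20 mm deep, needs a push of roughly 10 to 20 N to pass it, and is then held by it.
- orange_collet (a point): Centre of the mouth of the collet with the ORANGE ring, same size, depth and seal as the blue one.
- valve (a joint): Supply lever, red ball (26 mm across) on a 100 mm rod, swinging in the station's x-z plane; 0 = shut (leans 0.5 rad to the station's -x, towards the robot), 1.0 = fully open (leans 0.5 rad to +x, away from the robot). Light to push (about 1 N at the ball); stays where it is left.
- valve_tip (a point): Centre of the lever's red ball, 100 mm from the pivot (about 122 mm above the table at the ends of the swing, 134 mm at mid swing). Push the ball from either side.
- tube_blue: Rigid white tube, 22 mm diameter, 170 mm long, 90 g, BLUE cap on top and BLUE band 55 to 95 mm above the foot; goes in the blue collet. Origin at the centre of its foot (tapered end, 17 mm across, widening over 7 mm), z towards the cap. Starts upright, foot 10 mm above the table, loose in one of two 45 mm deep holes 80 mm apart in a fixed grey block 75 x 150 x 55 mm high.
- tube_orange: The same tube with ORANGE cap and band, in the other hole of the grey block; goes in the orange collet. Origin at the centre of its foot, z towards the cap.
- rack: Green draining rack, fixed: base 400 mm long along its y, with four aluminium pegs in a row 95 mm apart, 24 mm thick, round ends, each leaning 30 degrees from upright to the rack's -x (tip towards the robot). Origin under the base, z up. From its tip each peg runs down and away along the rack's (0.5, 0, -0.866); 112 mm of it stands clear of the 30 mm high base.
- peg1_tip (a point): Top end of peg 1 of the rack (peg 1 at the rack's -y end), on the peg's axis, about 127 mm above the table.
- peg2_tip (a point): Top end of peg 2 of the rack (peg 1 at the rack's -y end), on the peg's axis, about 127 mm above the table.
- peg3_tip (a point): Top end of peg 3 of the rack (peg 1 at the rack's -y end), on the peg's axis, about 127 mm above the table.
- peg4_tip (a point): Top end of peg 4 of the rack (peg 1 at the rack's -y end), on the peg's axis, about 127 mm above the table.
- cup1: Washed blue ceramic cup, standing mouth-down on the table (may be absent). 85 mm high, 58 mm across at its closed base (on top), widening evenly to 80 mm at the mouth, wall 4 mm, inside 80 mm deep, about 120 g. Origin at the centre of the mouth, z from the mouth to the base (up when the cup is mouth-down).
- cup1_floor (a point): Centre of the inside floor of that cup, 80 mm from the mouth; it meets the peg's tip when the cup hangs seated.
- cup2: Washed yellow plastic cup, standing mouth-down on the table (may be absent). 85 mm high, 58 mm across at its closed base (on top), widening evenly to 80 mm at the mouth, wall 4 mm, inside 80 mm deep, about 120 g. Origin at the centre of the mouth, z from the mouth to the base (up when the cup is mouth-down).
- cup2_floor (a point): Centre of the inside floor of that cup, 80 mm from the mouth; it meets the peg's tip when the cup hangs seated.
- cup3: Washed dull red cup, standing mouth-down on the table (may be absent). 85 mm high, 58 mm across at its closed base (on top), widening evenly to 80 mm at the mouth, wall 4 mm, inside 80 mm deep, about 120 g. Origin at the centre of the mouth, z from the mouth to the base (up when the cup is mouth-down).
- cup3_floor (a point): Centre of the inside floor of that cup, 80 mm from the mouth; it meets the peg's tip when the cup hangs seated.
- tin: Small closed can, 56 mm across, 50 mm high; leave it where it is. Origin at its underside.
- jar: Closed jar, 70 mm across, 100 mm high; leave it where it is. Origin at its underside.
- books: Purple book 150 x 210 x 22 mm lying flat with a yellow book on it; leave it where it is. Origin at its underside.
- saucers: Stack of white saucers, 120 mm across, 32 mm high; leave it where it is. Origin at its underside.
- bottle: Closed bottle, 66 mm across, 160 mm high; leave it where it is. Origin at its underside.
- brush: Brush lying on the table; leave it where it is. Origin at its underside.

How it is judged:
On the way, in this order (a step that is already met when the one before it is completed fails the run):
1. the supply lever is shut, with no tube in a collet yet (value of joint valve below 0.15 rad and distance between each of tube_blue, tube_orange and blue_collet above 0.06 m and distance between each of tube_blue, tube_orange and orange_collet above 0.06 m), for 0.2 s.
2. with the lever still shut, both tubes are fully home in the collets of their own colours (value of joint valve below 0.25 rad and z of tube_blue in the frame of blue_collet below -0.041 m and horizontal distance between tube_blue and blue_collet below 0.005 m and angle between each of tube_blue, tube_orange's own z axis and vertical below 0.1 rad and z of tube_orange in the frame of orange_collet below -0.041 m and horizontal distance between tube_orange and orange_collet below 0.005 m), for 0.2 s.
3. the supply lever is opened with both tubes home (value of joint valve above 0.85 rad and z of tube_blue in the frame of blue_collet below -0.041 m and horizontal distance between tube_blue and blue_collet below 0.005 m and angle between each of tube_blue, tube_orange's own z axis and vertical below 0.1 rad and z of tube_orange in the frame of orange_collet below -0.041 m and horizontal distance between tube_orange and orange_collet below 0.005 m), for 0.2 s.
At the end, for the whole second after the job is handed in: Each tube upright in the collet of its colour, foot over 41 mm below the mouth (bore 45 mm deep); lever above 0.85; each cup present hangs mouth-down and still, centre of its inside floor within 28 mm of a peg tip, axis within 0.75 rad of upright (all of step 3 and (distance between cup1_floor and peg1_tip below 0.028 m or distance between cup1_floor and peg2_tip below 0.028 m or distance between cup1_floor and peg3_tip below 0.028 m or distance between cup1_floor and peg4_tip below 0.028 m) and height (world z) of cup1 between 0.012 and 0.085 m and angle between each of cup1, cup2, cup3's own z axis and vertical below 0.75 rad and linear speed of each of cup1, cup2, cup3 below 0.03 m/s and (distance between cup2_floor and peg1_tip below 0.028 m or distance between cup2_floor and peg2_tip below 0.028 m or distance between cup2_floor and peg3_tip below 0.028 m or distance between cup2_floor and peg4_tip below 0.028 m) and height (world z) of cup2 between 0.012 and 0.085 m and (distance between cup3_floor and peg1_tip below 0.028 m or distance between cup3_floor and peg2_tip below 0.028 m or distance between cup3_floor and peg3_tip below 0.028 m or distance between cup3_floor and peg4_tip below 0.028 m) and height (world z) of cup3 between 0.012 and 0.085 m); the robot touches nothing.
It fails at once if a bystander (can, jar, books, saucers, bottle, brush) is moved more than 4 cm (distance of any of tin, jar, books, saucers, bottle, brush from where it was at the start of the episode above 0.04 m).
Of cup1, cup2, cup3 only 2 to 3 are there at a start; the rules pass over those that are not, and their reading is None.
At some moment in a run one of cup1, cup2, cup3 may be knocked a few centimetres aside while the robot is not near it.
It also fails if it takes over 210 s, if anything falls off the work surface, if the arm or the gripper's body presses on something with over 40 N, if the wrist force passes 120 N, or if a joint passes its speed limit or range.

## Working session

There is one attempt and no reset: what is moved stays moved. The work goes in short steps, Python scripts to look and compute and a tool call to move; the robot and the scene stay as the last step left them, time stands still between calls to the robot, and variables do not carry over. Pictures are saved under pics/ and viewed, and the job is handed in when it is done.

Besides the shell and the picture viewer there is one more tool, called after "Emit:" in YAML: its name, and indented under it one key for each argument. jog_arm: Moves the arm, as the interface text tells. Its arguments: {"type":"object","properties":{"series":{"type":"array"},"force":{"type":"number"}},"required":["series"]}

```bash
ls; mkdir -p pics; python3 - <<'E'
from rig import bot
import cv2
print(bot.get_state())
for n in ("scene","side","wrist"):
    f=bot.grab_frame(n); cv2.imwrite(f"pics/{n}0.png",f["img"][:,:,::-1])
    print(n,{k:v for k,v in f.items() if k!="img"})
E
```

```text
pics
{'clock': 0.0, 'joints': array([ 1.16634010e+00,  3.09006584e-01,  1.63517735e+00, -1.07742076e-05,
        1.19969270e+00, -6.96935843e-02]), 'joint_vel': array([ 7.62918230e-05,  1.27932447e-03, -4.82938411e-04, -8.04621515e-04,
        3.93376687e-04,  7.25178129e-04]), 'tau': array([ 1.21671445e-03, -4.15255558e+01, -2.76657611e+01, -1.19020337e-04,
        1.03159645e-02, -1.35809039e-06]), 'ee_pos': array([0.20506676, 0.58959892, 0.2550504 ]), 'ee_rot': array([ 8.15027473e-01,  5.79421189e-01, -9.71957288e-04,  5.99552246e-04]), 'force': array([ 0.12740441,  0.07642068, -0.14651343]), 'wrist_torque': array([0.01037529, 0.04238903, 0.03866301]), 'width': 0.08578643483511166}
scene {'fovy': 56.853912772473684, 'cx': 310.152758347765, 'cy': 239.2322516310627, 'eye': array([0.91457528, 0.54275562, 0.8555935 ]), 'rotation': array([ 0.28586228,  0.89513331, -0.32799363, -0.09715606])}
side {'fovy': 47.907232926801015, 'cx': 322.46057814327276, 'cy': 241.99182852591358, 'eye': array([ 0.20177529, -0.79151625,  0.99670567]), 'rotation': array([ 0.9087611 , -0.1922524 ,  0.07397496, -0.36293247])}
wrist {'fovy': 62.08832297115718, 'cx': 321.4559374110983, 'cy': 238.00510703354774, 'mount': array([[ 9.99999301e-01, -1.11851995e-03,  3.83046783e-04,
         4.44612735e-04],
       [ 9.51937626e-04,  9.53875159e-01,  3.00202057e-01,
        -7.71230641e-02],
       [-7.01160800e-04, -3.00201483e-01,  9.53875557e-01,
        -1.15405373e-01],
       [ 0.00000000e+00,  0.00000000e+00,  0.00000000e+00,
         1.00000000e+00]])}
```

View pics/scene0.png

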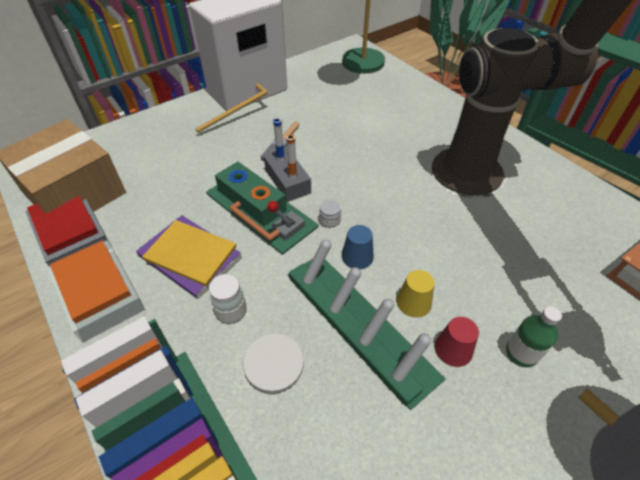

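View pics/side0.png

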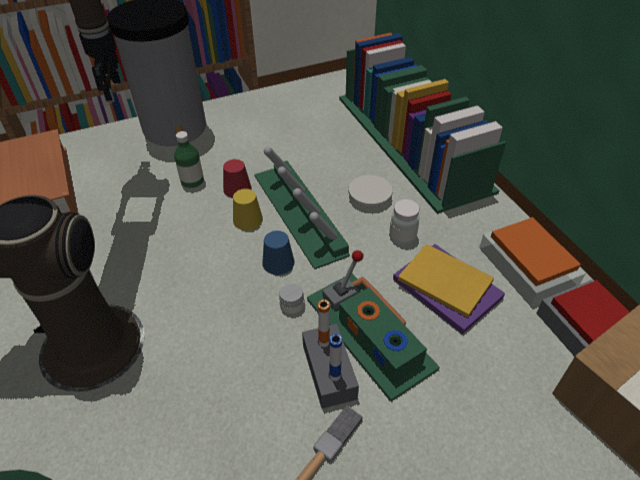

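View pics/wrist0.png

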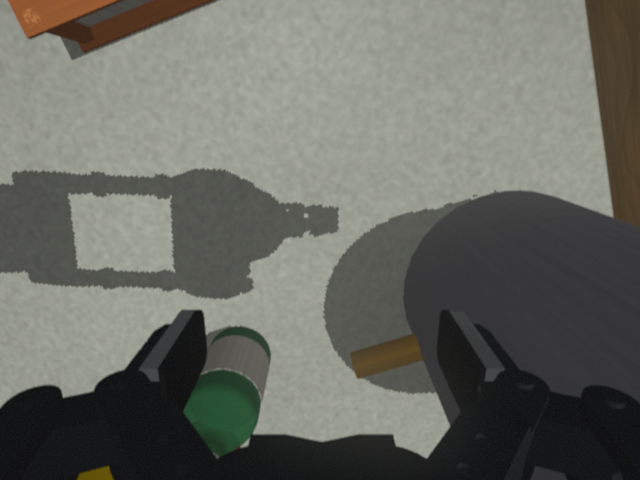

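```bash
cat > h.py <<'E'
from rig import bot
import numpy as np, cv2
from scipy.spatial.transform import Rotation as R
from scipy.optimize import least_squares
def cam(f,st=None):
    F=240/np.tan(np.radians(f["fovy"])/2)
    if "mount" in f:
        T=np.eye(4);T[:3,:3]=R.from_quat(st["ee_rot"]).as_matrix();T[:3,3]=st["ee_pos"]
        M=T@f["mount"]; return F,f["cx"],f["cy"],M[:3,3],M[:3,:3]
    return F,f["cx"],f["cy"],np.array(f["eye"]),R.from_quat(f["rotation"]).as_matrix()
def proj(c,p):
    p=np.atleast_2d(p);q=(p-c[3])@c[4]
    return np.c_[c[0]*q[:,0]/q[:,2]+c[1],c[0]*q[:,1]/q[:,2]+c[2]]
def ray(c,uv):
    d=c[4]@np.array([(uv[0]-c[1])/c[0],(uv[1]-c[2])/c[0],1.]);return c[3],d/np.linalg.norm(d)
def onz(c,uv,z):
    o,d=ray(c,uv);return o+d*(z-o[2])/d[2]
def tri(cs,uvs):
    A=np.zeros((3,3));b=np.zeros(3)
    for c,u in zip(cs,uvs):
        o,d=ray(c,u);P=np.eye(3)-np.outer(d,d);A+=P;b+=P@o
    x=np.linalg.solve(A,b)
    return x,[np.linalg.norm(proj(c,x)[0]-u) for c,u in zip(cs,uvs)]
def grab(n):
    st=bot.get_state();f=bot.grab_frame(n);return f,cam(f,st)
def toTool(st,p):
    return R.from_quat(st["ee_rot"]).inv().apply(np.array(p)-st["ee_pos"])
E
python3 - <<'E'
from h import *
for n in("scene","side"):
    f,c=grab(n); print(n,proj(c,[[0,0,0]]))
    np.savez(f"pics/{n}_cam.npz",F=c[0],cx=c[1],cy=c[2],e=c[3],R=c[4])
    for q in("station","rack","cup1","cup2","cup3","tube_blue","tube_orange","valve","valve_tip","tin","jar","books","saucers","bottle","brush"):
        r=bot.cut_out(n,q)
        for d in r[:2]:
            ys,xs=np.nonzero(d["pixels"]);print(n,q,round(d["confidence"],2),d["bbox"],xs.mean().round(1),ys.mean().round(1))
s=cv2.imread("pics/scene0.png")
cv2.imwrite("pics/s_a.png",cv2.resize(s[100:260,190:330],None,fx=4,fy=3.7,interpolation=cv2.INTER_CUBIC)[:592])
s=cv2.imread("pics/scene0.png");cv2.imwrite("pics/s_b.png",cv2.resize(s[220:410,280:480],None,fx=3,fy=3,interpolation=cv2.INTER_CUBIC))
s=cv2.imread("pics/side0.png");cv2.imwrite("pics/d_a.png",cv2.resize(s[240:440,280:460],None,fx=3,fy=3,interpolation=cv2.INTER_CUBIC))
cv2.imwrite("pics/d_b.png",cv2.resize(s[130:290,210:400],None,fx=3.5,fy=3.5,interpolation=cv2.INTER_CUBIC))
E
```

```text
scene [[465.69230293 170.66169542]]
scene station 0.59 [204.5, 161.0, 116.5, 93.0] 261.1 207.4
scene rack 0.65 [287.5, 238.3, 157.7, 170.7] 368.1 329.1
scene rack 0.52 [205.9, 159.2, 114.4, 96.6] 261.1 207.6
scene cup1 0.89 [344.7, 224.2, 29.0, 45.2] 358.3 247.8
scene cup1 0.88 [434.1, 317.9, 45.7, 47.1] 457.3 342.2
scene cup2 0.89 [344.7, 224.2, 29.0, 45.2] 358.3 247.8
scene cup2 0.88 [434.1, 317.9, 45.7, 47.1] 457.3 342.2
scene cup3 0.89 [344.7, 224.2, 29.0, 45.2] 358.3 247.8
scene cup3 0.88 [434.1, 317.9, 45.7, 47.1] 457.3 342.2
scene tube_blue 0.6 [273.6, 116.2, 13.1, 46.0] 278.8 139.9
scene tube_blue 0.35 [268.5, 202.7, 18.9, 18.8] 276.0 209.3
scene tube_orange 0.85 [289.1, 134.4, 8.8, 43.1] 291.6 156.5
scene valve 0.48 [266.5, 202.0, 22.9, 19.9] 277.2 210.7
scene valve_tip 0.72 [270.2, 200.2, 18.6, 19.0] 276.2 210.2
scene tin 0.65 [314.1, 198.3, 28.3, 31.9] 329.6 213.7
scene jar 0.73 [287.6, 241.7, 160.1, 166.0] 367.8 328.5
scene jar 0.62 [211.5, 275.2, 35.6, 48.9] 227.4 299.6
scene books 0.77 [138.1, 215.7, 102.6, 82.7] 189.7 255.4
scene saucers 0.77 [245.2, 336.3, 59.5, 60.2]
[... 856 characters left out ...]
300.1, 14.3, 46.4] 323.4 322.8
side valve 0.51 [342.9, 250.8, 20.5, 32.4] 352.8 263.9
side valve_tip 0.68 [308.2, 248.1, 127.1, 155.0] 374.9 332.2
side valve_tip 0.65 [342.2, 247.6, 19.8, 41.5] 352.5 264.8
side tin 0.8 [279.9, 285.1, 26.2, 27.2] 291.8 298.2
side jar 0.89 [387.6, 197.6, 31.9, 49.1] 404.6 221.7
side jar 0.39 [257.0, 147.0, 91.6, 121.3] 301.7 213.1
side books 0.58 [390.8, 243.2, 117.1, 90.9] 448.9 286.5
side saucers 0.56 [349.0, 174.6, 44.1, 31.6] 370.1 190.0
side saucers 0.38 [256.0, 147.7, 93.5, 120.7] 301.6 212.4
side bottle 0.8 [172.7, 132.9, 30.0, 54.5] 187.7 161.4
side brush 0.93 [294.5, 408.1, 71.1, 71.9] 332.3 439.6
side brush 0.6 [256.1, 148.9, 94.6, 118.4] 302.0 213.0
```

View pics/s_a.png

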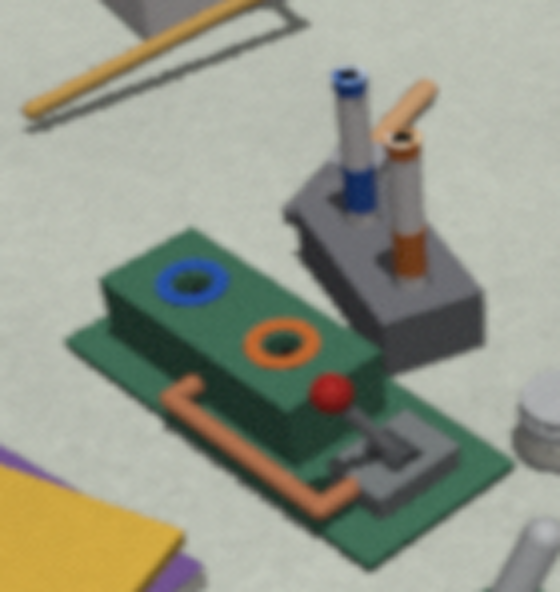

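View pics/s_b.png

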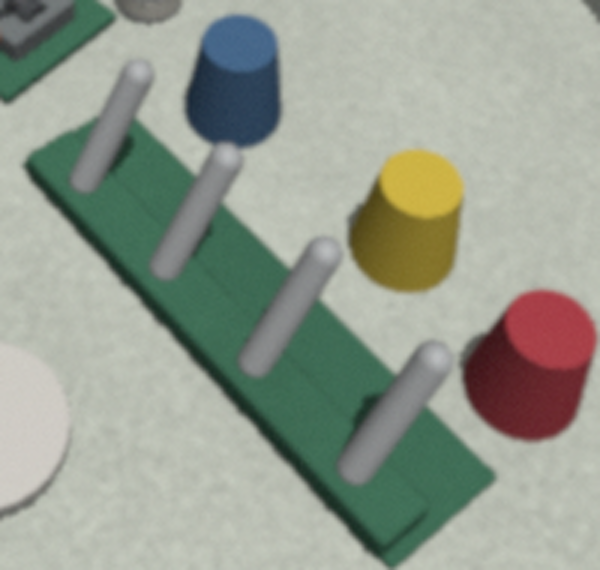

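View pics/d_a.png

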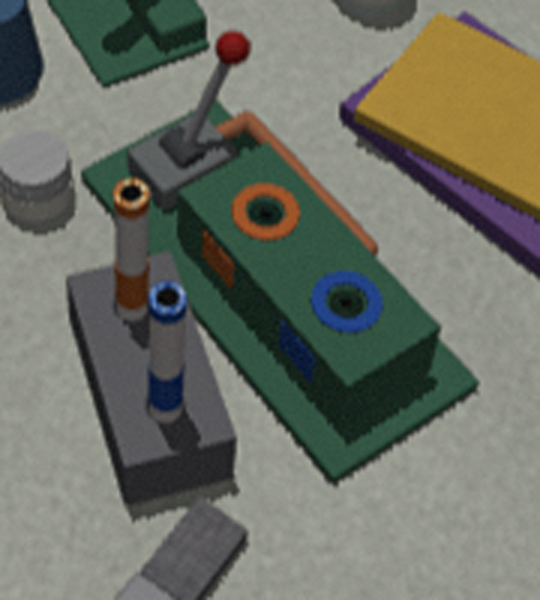

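View pics/d_b.png

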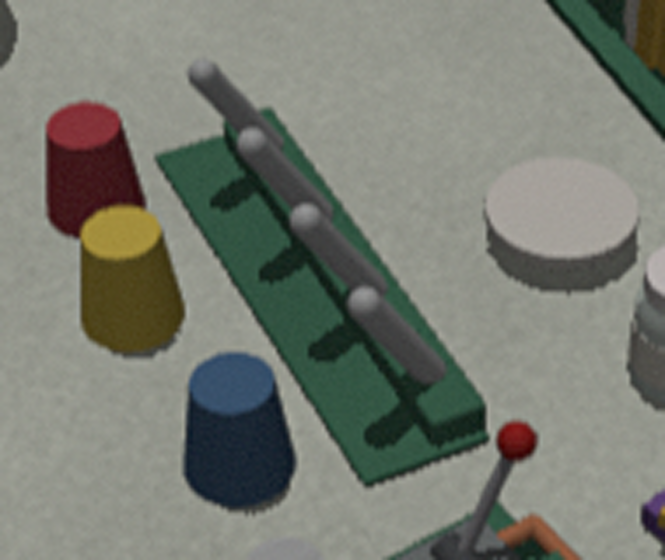

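```bash
cat > m1.py <<'E'
from h import *
def lc(n):
    z=np.load(f"pics/{n}_cam.npz");return float(z["F"]),float(z["cx"]),float(z["cy"]),z["e"],z["R"]
S,D=lc("scene"),lc("side")
if __name__=="__main__":
    pts=dict(bcol=((238.3,176.5),(395.7,340.3)),ocol=((260.8,192.7),(368.7,310.3)),ball=((273,206.5),(357.7,255.7)),
    bcap=((277.5,120.5),(335.7,338.7)),ocap=((290.8,136.5),(323.7,305)),
    pA=((326.7,244),(314.3,215.7)),pB=((355.7,272),(297.4,192)),pC=((388.3,303.3),(282,170.6)),pD=((424.3,338.7),(268.3,150.6)),
    cblue=((360,234.3),(276.3,239.1)),cyel=((420.3,281),(244.9,196.6)),cred=((463.3,330),(234.6,166)))
    for k,(a,b) in pts.items():
        x,e=tri((S,D),(a,b));print(k,x.round(4),np.round(e,1))
    for k,u in dict(l=(207,192.4),r=(318,225.7),b=(283,253.5)).items(): print(k,onz(S,u,.012).round(4))
    for k,u in dict(a=(391.7,400.7),b=(439,367.7),c=(307.7,298.3)).items(): print(k,onz(D,u,.012).round(4))
E
python3 m1.py
```

```text
bcol [ 0.5747 -0.2932  0.0681] [1.  1.4]
ocol [ 0.5586 -0.2049  0.0687] [1.1 1.4]
ball [ 0.5834 -0.0984  0.122 ] [1.1 1.2]
bcap [ 0.4348 -0.3053  0.1774] [0.9 1.3]
ocap [ 0.4449 -0.2284  0.1781] [1.1 1.4]
pA [0.548  0.061  0.1175] [1.5 1.3]
pB [0.5437 0.1553 0.1175] [1.3 1.1]
pC [0.539  0.2496 0.1167] [1.4 1.1]
pD [0.5358 0.3442 0.1164] [1.5 1. ]
cblue [0.4502 0.0593 0.0812] [1.1 1.1]
cyel [0.4297 0.2335 0.0807] [1.4 1.1]
cred [0.4431 0.3647 0.0799] [1.7 1.2]
l [ 0.6493 -0.3449  0.012 ]
r [ 0.4743 -0.0679  0.012 ]
b [ 0.5958 -0.0444  0.012 ]
a [ 0.5246 -0.3833  0.012 ]
b [ 0.6488 -0.3584  0.012 ]
c [ 0.4713 -0.0836  0.012 ]
```

```bash
cat >> h.py <<'E'
def toolR(yaw,tilt=0.):
    """tool pointing down, tool x at world yaw (deg); tilt (deg): rotate about world axis horizontal so tool z leans toward dir yaw_l"""
    x=np.array([np.cos(np.radians(yaw)),np.sin(np.radians(yaw)),0]);z=np.array([0,0,-1.]);y=np.cross(z,x)
    return R.from_matrix(np.c_[x,y,z])*R.from_rotvec([-np.radians(tilt),0,0])
def plan(pos,yaw,tilt=0.):
    st=bot.get_state();r0=R.from_quat(st["ee_rot"])
    rv=(r0.inv()*toolR(yaw,tilt)).as_rotvec(degrees=True)
    print("shift",toTool(st,pos).round(4),"turn",rv.round(2),"from",st["ee_pos"].round(4),"t",round(st["clock"],2),"F",st["force"].round(1),"w",round(st["width"],4))
E
python3 - <<'E'
from h import *
plan([.56,-.10,.30],10.3)
plan([.56,-.10,.30],90,30); print(toolR(90,30).apply([0,0,1]))
E
```

```text
shift [-0.5355  0.5617 -0.0437] turn [ 0.   -0.   60.52] from [0.2054 0.5903 0.2563] t 1.75 F [ 0.1  0.1 -0.4] w 0.0854
shift [-0.5355  0.5617 -0.0437] turn [-29.72   5.02 -18.74] from [0.2054 0.5903 0.2563] t 1.75 F [ 0.1  0.1 -0.4] w 0.0854
[ 0.5        0.        -0.8660254]
```

Emit:
jog_arm:
  series:
    - [0,-0.04,0.042,-0.044,0,0,8]
    - [0,-0.08,0.084,-0.044,0,0,16]
    - [0,-0.12,0.126,-0.044,0,0,24]
    - [0,-0.16,0.168,-0.044,0,0,32]
    - [0,-0.2,0.21,-0.044,0,0,40]
    - [0,-0.24,0.252,-0.044,0,0,48]
    - [0,-0.28,0.294,-0.044,0,0,54]
    - [0,-0.32,0.336,-0.044,0,0,60.5]

```text
clock: 2.75
ee_pos: [0.4183, 0.176, 0.3007]
ee_rot: [0.996, 0.088, 0.001, -0.0]
force: [0.0, 0.4, 0.5]
width: 0.0853
```

```bash
python3 - <<'E'
from h import *
plan([.56,-.10,.30],10.3)
E
```

```text
shift [0.091  0.2966 0.0008] turn [-0.02 -0.09 -0.19] from [0.4183 0.176  0.3007] t 2.75 F [0.  0.4 0.5] w 0.0853
```

Emit:
jog_arm:
  series:
    - [0.4,0.016,0.052,0,0,0,0]
    - [0.4,0.032,0.104,0,0,0,0]
    - [0.4,0.048,0.156,0,0,0,0]
    - [0.4,0.064,0.208,0,0,0,0]
    - [0.4,0.08,0.26,0,0,0,0]
    - [0.4,0.091,0.297,0,0,0,0]
    - [0.4,0.091,0.297,0,0,0,0]

```text
clock: 3.62
ee_pos: [0.5612, -0.1008, 0.3001]
ee_rot: [0.996, 0.088, 0.0, 0.0]
force: [0.3, 0.4, -0.8]
width: 0.0516
```

```bash
python3 - <<'E'
from h import *
st=bot.get_state();f,c=grab("wrist"); cv2.imwrite("pics/w1.png",f["img"][:,:,::-1])
print(st["ee_pos"],st["width"]); np.savez("pics/w1_cam.npz",F=c[0],cx=c[1],cy=c[2],e=c[3],R=c[4])
for n,p in dict(ball=[.5834,-.0984,.124],oc=[.5586,-.2049,.07],bc=[.5747,-.2932,.07],ocap=[.4449,-.2284,.18],bcap=[.4348,-.3053,.18]).items(): print(n,proj(c,p).round(1))
E
```

```text
[ 0.56116738 -0.10075774  0.30014414] 0.051566987923233214
ball [[351.  221.9]]
oc [[299.9 308.2]]
bc [[301.7 386.8]]
ocap [[126.3 386. ]]
bcap [[109.8 468.4]]
```

View pics/w1.png

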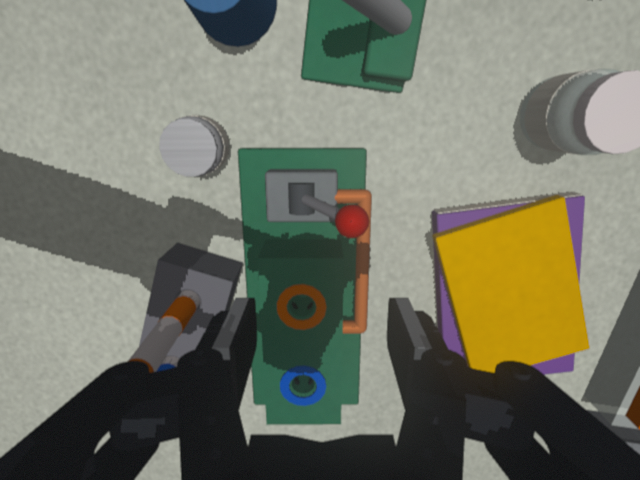

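```bash
python3 - <<'E'
from h import *
z=np.load("pics/w1_cam.npz");W=(float(z["F"]),float(z["cx"]),float(z["cy"]),z["e"],z["R"])
print(onz(W,(352,221),.123),onz(W,(302,306),.07),onz(W,(302,384.5),.07))
plan([.5834,-.0984,.128],10.3)
E
```

```text
[ 0.58416914 -0.09782813  0.123     ] [ 0.56022648 -0.20220696  0.07      ] [ 0.57453237 -0.29036049  0.07      ]
shift [0.0229 0.0035 0.172 ] turn [-0.04  0.03 -0.11] from [ 0.5604 -0.0991  0.3   ] t 3.67 F [0.4 0.4 0.2] w 0.0515
```

Emit:
jog_arm:
  series:
    - [0.4,0.023,0.0035,0.055,0,0,0]
    - [0.4,0.023,0.0035,0.11,0,0,0]
    - [0.4,0.023,0.0035,0.15,0,0,0]
    - [0.4,0.023,0.0035,0.172,0,0,0]
    - [0.4,0.023,0.0035,0.172,0,0,0]

```text
clock: 4.3
ee_pos: [0.5811, -0.0957, 0.1261]
ee_rot: [0.996, 0.091, -0.003, -0.001]
force: [-0.2, -0.7, 0.3]
width: 0.0509
```

Emit:
jog_arm:
  series:
    - [0.4,-0.015,0,0,0,0,0]
    - [0.4,-0.03,0,0,0,0,0]
    - [0.4,-0.045,0,0,0,0,0]
    - [0.4,-0.06,0,0,0,0,0]
    - [0.4,-0.075,0,0,0,0,0]
    - [0.4,-0.09,0,0,0,0,0]
    - [0.4,-0.103,0,0,0,0,0]
    - [0.4,-0.103,0,0,0,0,0]

```text
clock: 5.3
ee_pos: [0.4824, -0.1161, 0.1286]
ee_rot: [0.996, 0.089, 0.001, 0.0]
force: [2.6, 1.5, -0.4]
width: 0.0512
```

```bash
python3 - <<'E'
from h import *
print(bot.get_state()["force"],bot.get_state()["ee_pos"])
f,c=grab("wrist"); cv2.imwrite("pics/w2.png",f["img"][:,:,::-1])
f,c=grab("side"); cv2.imwrite("pics/d2.png",cv2.resize(f["img"][220:420,260:460,::-1],None,fx=3,fy=3))
E
```

```text
[ 2.5669956   1.52326115 -0.38118478] [ 0.48235614 -0.11610143  0.12861261]
```

View pics/d2.png

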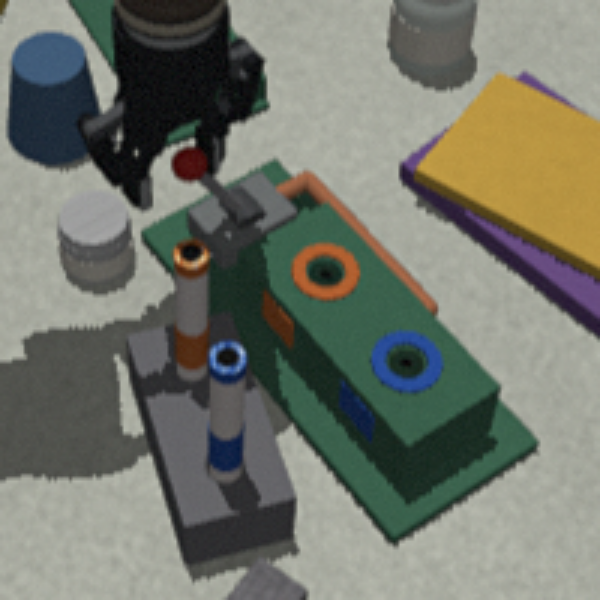

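View pics/w2.png

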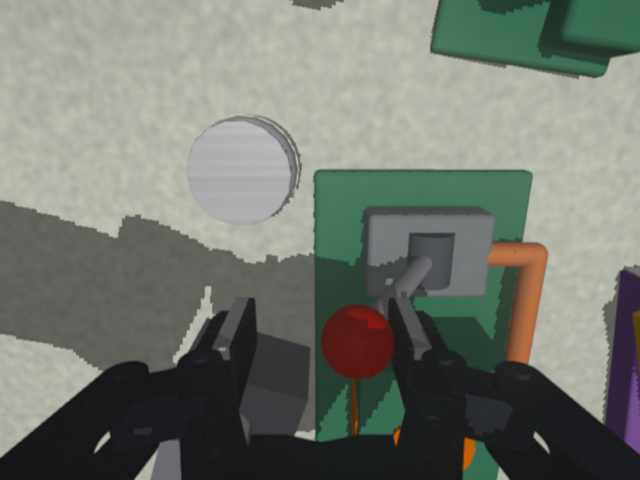

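Emit:
jog_arm:
  series:
    - [0.4,-0.003,0,0,0,0,0]
    - [0.4,-0.006,0,0,0,0,0]
    - [0.4,-0.006,0,0,0,0,0]

```text
clock: 5.78
ee_pos: [0.4815, -0.1165, 0.1289]
ee_rot: [0.996, 0.089, 0.006, 0.0]
force: [14.4, 4.9, -9.7]
width: 0.0516
```

Emit:
jog_arm:
  series:
    - [0.4,0.01,0,0,0,0,0]
    - [0.2,0.02,0,0,0,0,0]
    - [0,0.02,0,-0.05,0,0,0]
    - [0,0.01,0.02,-0.11,0,0,0]
    - [0,-0.01,0.06,-0.172,0,0,0]
    - [0,-0.02,0.1,-0.172,0,0,0]
    - [0,-0.02,0.1,-0.172,0,0,0]

```text
clock: 6.65
ee_pos: [0.4747, -0.2223, 0.3022]
ee_rot: [0.996, 0.088, 0.001, 0.001]
force: [0.3, 1.0, -0.0]
width: 0.0853
```

```bash
python3 - <<'E'
from h import *
st=bot.get_state();f,c=grab("wrist"); cv2.imwrite("pics/w3.png",f["img"][:,:,::-1])
print(st["ee_pos"],st["width"]); np.savez("pics/w3_cam.npz",F=c[0],cx=c[1],cy=c[2],e=c[3],R=c[4])
for n,p in dict(ball=[.4935,-.115,.122],oc=[.5586,-.2049,.07],bc=[.5747,-.2932,.07],ocap=[.4449,-.2284,.18],bcap=[.4348,-.3053,.18]).items(): print(n,proj(c,p).round(1))
E
```

```text
[ 0.47467481 -0.22226477  0.30219567] 0.0852949031234525
ball [[375.3  73.8]]
oc [[417.6 200.3]]
bc [[411.3 292.5]]
ocap [[272.9 242.9]]
bcap [[242.7 345.8]]
```

View pics/w3.png

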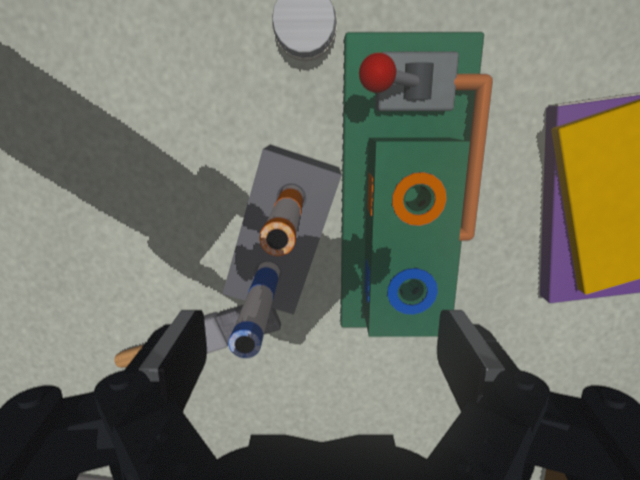

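```bash
python3 - <<'E'
from h import *
def lc(n):
    z=np.load(f"pics/{n}_cam.npz");return float(z["F"]),float(z["cx"]),float(z["cy"]),z["e"],z["R"]
def ring(img,box,col):
    x0,y0,x1,y1=box;h=cv2.cvtColor(img[y0:y1,x0:x1],cv2.COLOR_BGR2HSV)
    lo,hi=((8,120,60),(22,255,255)) if col=='o' else ((100,140,60),(125,255,255))
    m=cv2.inRange(h,lo,hi);cs,_=cv2.findContours(m,cv2.RETR_EXTERNAL,cv2.CHAIN_APPROX_NONE)
    k=max(cs,key=len);e=cv2.fitEllipse(k);return np.array(e[0])+[x0,y0],e[1]
for w,bo,bb,hc in(("w3",(380,165,460,232),(378,262,445,322),(("o",(258,215,300,258)),("b",(225,322,266,358)))),("w1",(270,278,332,332),(275,362,335,410),())):
    im=cv2.imread(f"pics/{w}.png");c=lc(w)
    for col,b in (("o",bo),("b",bb)):
        p,s=ring(im,b,col);print(w,col,p.round(1),np.round(s,1),onz(c,p,.07).round(4))
    for col,b in hc:
        p,s=ring(im,b,col);print(w,"cap",col,p.round(1),np.round(s,1),onz(c,p,.18).round(4), onz(c,p,.178).round(4))
print(bot.get_state()["ee_pos"])
E
```

```text
w3 o [418.8 198.5] [51.2 54.7] [ 0.5592 -0.2031  0.07  ]
w3 b [412.1 290.9] [45.1 49.9] [ 0.575  -0.2915  0.07  ]
w3 cap o [277.9 236.8] [33.3 34.9] [ 0.4474 -0.2239  0.18  ] [ 0.4473 -0.2246  0.178 ]
w3 cap b [244.1 326.8] [ 8.4 21.8] [ 0.434  -0.2906  0.18  ] [ 0.4338 -0.2918  0.178 ]
w1 o [301.1 306.5] [44.7 48.7] [ 0.5594 -0.2029  0.07  ]
w1 b [302.4 385.5] [39.3 45.7] [ 0.5751 -0.2915  0.07  ]
[ 0.47413323 -0.22022395  0.30062986]
```

```bash
cat > rings.py <<'E'
from h import *
def ring(img,uv,r,col):
    x0,y0=int(max(0,uv[0]-r)),int(max(0,uv[1]-r));x1,y1=int(uv[0]+r),int(uv[1]+r);h=cv2.cvtColor(img[y0:y1,x0:x1],cv2.COLOR_RGB2HSV)
    lo,hi=((8,120,60),(22,255,255)) if col=='o' else ((100,140,60),(125,255,255))
    m=cv2.inRange(h,lo,hi);cs,_=cv2.findContours(m,cv2.RETR_EXTERNAL,cv2.CHAIN_APPROX_NONE)
    k=max(cs,key=len);e=cv2.fitEllipse(k);return np.array(e[0])+[x0,y0],e[1]
E
python3 - <<'E'
from rings import *
for i in range(3):
    st=bot.get_state();f,c=grab("wrist");im=f["img"]
    print(st["ee_pos"].round(4),st["joint_vel"].round(3))
    for k,uv,r,col,z in(("oc",(419,199),36,"o",.07),("bc",(412,291),31,"b",.07),("ocap",(278,237),22,"o",.18)):
        p,s=ring(im,uv,r,col);print(k,p.round(1),np.round(s,1),onz(c,p,z).round(4))
    print("bcap",onz(c,(245,342.5),.18))
cv2.imwrite("pics/w4.png",cv2.resize(im[180:380,200:470,::-1],None,fx=2.9,fy=2.9,interpolation=cv2.INTER_CUBIC))
E
```

```text
[ 0.4741 -0.2202  0.3006] [0.037 0.01  0.043 0.014 0.003 0.   ]
oc [419.7 202.4] [51.2 54.8] [ 0.5594 -0.2033  0.07  ]
bc [412.8 295.1] [45.1 50.3] [ 0.5752 -0.2919  0.07  ]
ocap [275.9 246.5] [36.9 47.4] [ 0.4464 -0.2276  0.18  ]
bcap [ 0.43552166 -0.29902558  0.18      ]
[ 0.4738 -0.219   0.2995] [ 0.026  0.008  0.026  0.005 -0.003 -0.002]
oc [420.4 204.8] [51.2 54.9] [ 0.5593 -0.2034  0.07  ]
bc [413.3 297.3] [45.1 50.2] [ 0.5751 -0.2918  0.07  ]
ocap [279.2 240.7] [28.3 33.3] [ 0.4474 -0.2217  0.18  ]
bcap [ 0.43523023 -0.29690794  0.18      ]
[ 0.4737 -0.2182  0.299 ] [ 0.019  0.004  0.013 -0.002 -0.004 -0.003]
oc [420.5 206. ] [51.3 54.8] [ 0.5593 -0.2033  0.07  ]
bc [413.3 298.6] [45.1 50.2] [ 0.5751 -0.2917  0.07  ]
ocap [278.5 243.8] [32.7 35.2] [ 0.4471 -0.2228  0.18  ]
bcap [ 0.435204   -0.29576319  0.18      ]
```

View pics/w4.png

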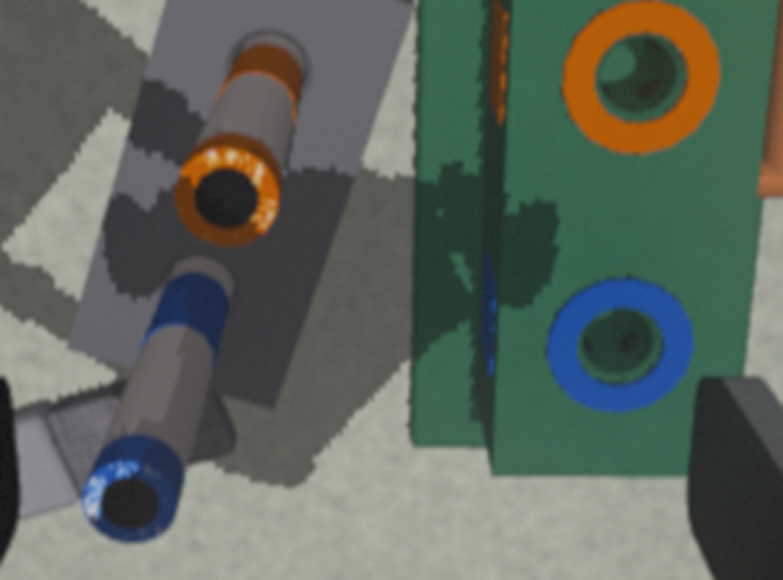

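```bash
python3 - <<'E'
from rings import *
st=bot.get_state();f,c=grab("wrist")
print(onz(c,(278.6,247.6),.18),onz(c,(245.5,352.4),.18)); print(proj(c,[[.5593,-.2033,.07]]))
cv2.imwrite("pics/w5.png",cv2.resize(f["img"][180:380,200:470,::-1],None,fx=2.9,fy=2.9,interpolation=cv2.INTER_CUBIC))
E
```

```text
[ 0.44762839 -0.22482449  0.18      ] [ 0.43662153 -0.30285155  0.18      ]
[[420.41782673 206.48578764]]
```

View pics/w5.png

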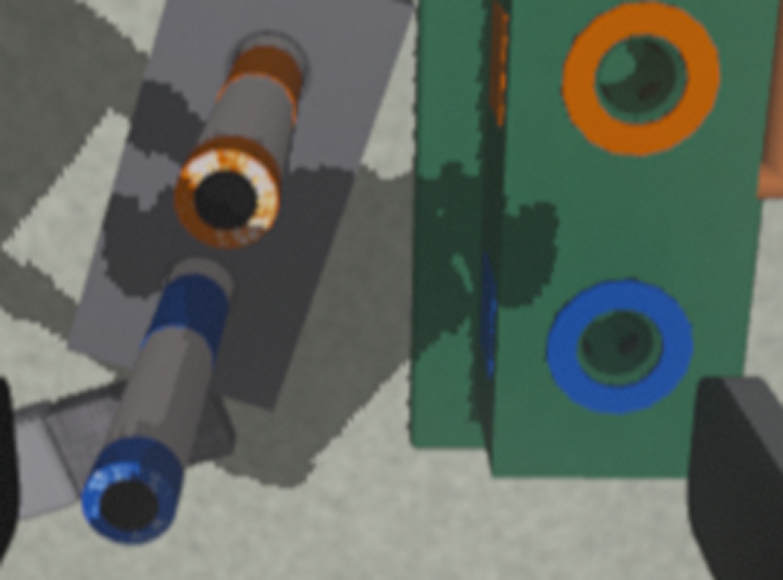

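```bash
python3 - <<'E'
from h import *
plan([.447,-.226,.150],10.3)
E
```

```text
shift [-0.0277  0.0037  0.1489] turn [-0.13  0.13  0.08] from [ 0.4739 -0.2177  0.2989] t 6.9 F [-0.6 -0.8 -0.5] w 0.0856
```

Emit:
jog_arm:
  series:
    - [0,-0.028,0.004,0.04,0,0,0]
    - [0,-0.028,0.004,0.08,0,0,0]
    - [0,-0.028,0.004,0.12,0,0,0]
    - [0,-0.028,0.004,0.149,0,0,0]
    - [0,-0.028,0.004,0.149,0,0,0]
    - [0,-0.028,0.004,0.149,0,0,0]

```text
clock: 7.65
ee_pos: [0.4484, -0.2277, 0.1519]
ee_rot: [0.996, 0.09, 0.0, 0.0]
force: [0.8, 0.2, -0.5]
width: 0.0855
```

```bash
python3 - <<'E'
from h import *
for i in range(3): f,c=grab("wrist")
plan([.447,-.226,.150],10.3)
cv2.imwrite("pics/w6.png",f["img"][:,:,::-1])
E
```

```text
shift [-0.0015 -0.0028  0.0029] turn [ 0.13 -0.14  0.04] from [ 0.449  -0.2285  0.153 ] t 7.8 F [-0.4  0.1 -0. ] w 0.0856
```

View pics/w6.png

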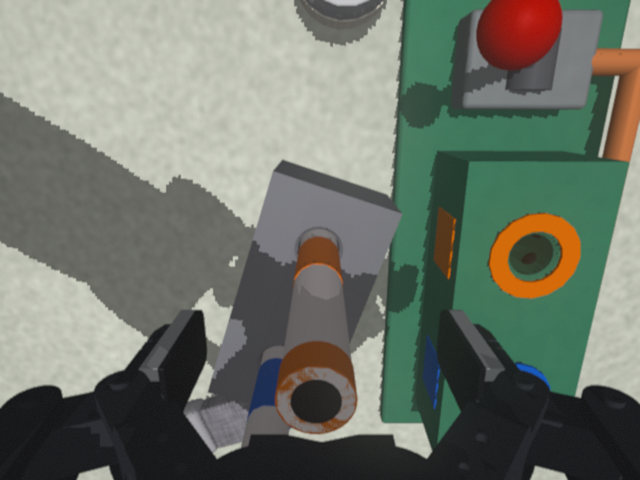

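```bash
python3 - <<'E'
from h import *
f,c=grab("wrist");p=onz(c,(316,402),.18);print(p); st=bot.get_state();print(st["ee_pos"],toTool(st,p))
E
```

```text
[ 0.44660434 -0.22506915  0.18      ]
[ 0.44880631 -0.22848084  0.152827  ] [-0.00149438 -0.00369619 -0.02718392]
```

Emit:
jog_arm:
  series:
    - [0,-0.0015,-0.0037,0.002,0,0,0]
    - [0.5,-0.0015,-0.0037,0.002,0,0,0]
    - [0.7,-0.0015,-0.0037,0.002,0,0,0]
    - [0.9,-0.0015,-0.0037,0.002,0,0,0]
    - [1,-0.0015,-0.0037,0.002,0,0,0]
    - [1,-0.0015,-0.0037,0.002,0,0,0]
    - [1,-0.0015,-0.0037,0.002,0,0,0]
  force: 80

```text
clock: 8.72
ee_pos: [0.446, -0.2248, 0.1495]
ee_rot: [0.996, 0.09, 0.0, 0.0]
force: [0.0, 0.4, 2.0]
width: 0.0204
```

```bash
python3 - <<'E'
from h import *
for i in range(2): f,c=grab("wrist")
st=bot.get_state();print(st["ee_pos"],st["ee_rot"],st["force"],st["width"])
cv2.imwrite("pics/w7.png",f["img"][:,:,::-1])
E
```

```text
[ 0.44592996 -0.22479571  0.14949686] [9.95950486e-01 8.99024147e-02 3.62614798e-04 2.29883680e-04] [ 0.52232209 -0.49858123  0.31261502] 0.020441284312854847
```

View pics/w7.png

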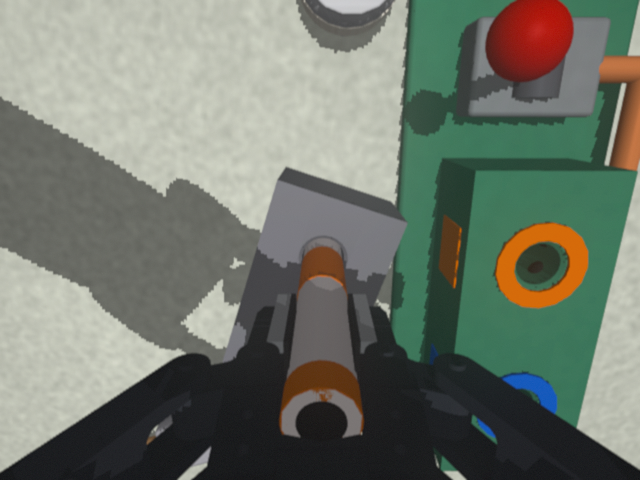

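```bash
python3 - <<'E'
from h import *
f,c=grab("wrist");st=bot.get_state();p=onz(c,(321.5,419.5),.18);q=onz(c,(323,245),.055)
print(p,toTool(st,p),"hole",onz(c,(323.5,250),.055))
plan([.5593,-.2033,.245],10.3)
E
```

```text
[ 0.44551465 -0.22373971  0.18      ] [-0.00022528 -0.00112739 -0.03047191] hole [ 0.44621862 -0.22032897  0.055     ]
shift [ 0.1154 -0.0008 -0.0954] turn [ 0.03 -0.05  0.01] from [ 0.446  -0.2248  0.1495] t 8.88 F [ 0.8 -0.5  1.7] w 0.0203
```

Emit:
jog_arm:
  series:
    - [1,0,0,-0.04,0,0,0]
    - [1,0,0,-0.08,0,0,0]
    - [1,0.01,0,-0.092,0,0,0]
    - [1,0.045,0,-0.092,0,0,0]
    - [1,0.085,0,-0.092,0,0,0]
    - [1,0.1154,0,-0.092,0,0,0]
    - [1,0.1154,0,-0.092,0,0,0]
    - [1,0.1154,0,-0.092,0,0,0]

```text
clock: 9.88
ee_pos: [0.558, -0.2034, 0.2394]
ee_rot: [0.996, 0.09, -0.002, -0.001]
force: [-0.3, 0.6, -1.6]
width: 0.0197
```

```bash
python3 - <<'E'
from h import *
for i in range(3): f,c=grab("wrist")
st=bot.get_state();print(st["ee_pos"],st["ee_rot"],st["force"],st["width"])
cv2.imwrite("pics/w8.png",f["img"][:,:,::-1])
p=proj(c,[[.5593,-.2033,.07]]);print("collet",p)
plan([.5595,-.2043,.242],10.3)
f,c=grab("side"); cv2.imwrite("pics/d8.png",cv2.resize(f["img"][200:400,260:460,::-1],None,fx=3,fy=3))
f,c=grab("scene"); cv2.imwrite("pics/s8.png",cv2.resize(f["img"][90:250,190:390,::-1],None,fx=3,fy=3))
E
```

```text
[ 0.55800052 -0.20395993  0.24061976] [ 9.95976328e-01  8.96129158e-02 -7.55864581e-04 -3.29054073e-04] [ 0.39426041 -0.98096348 -0.55807458] 0.02021831184656823
collet [[324.07726313 222.08167147]]
shift [ 0.0014  0.0006 -0.0014] turn [-0.05  0.08 -0.02] from [ 0.558  -0.204   0.2406] t 10.03 F [ 0.4 -1.  -0.6] w 0.0202
```

View pics/w8.png

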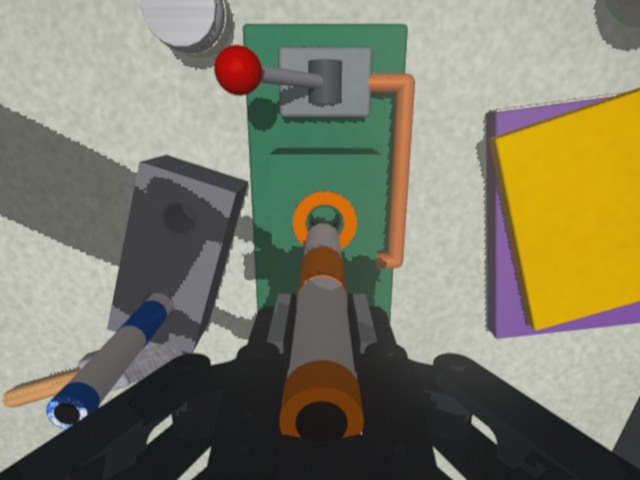

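View pics/d8.png

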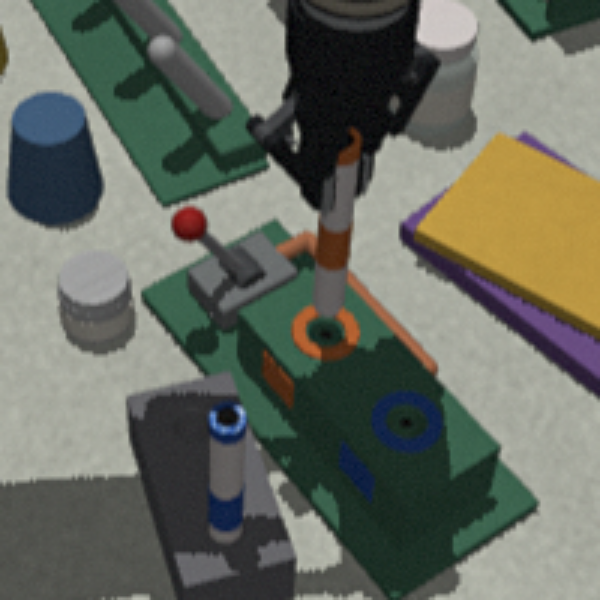

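View pics/s8.png

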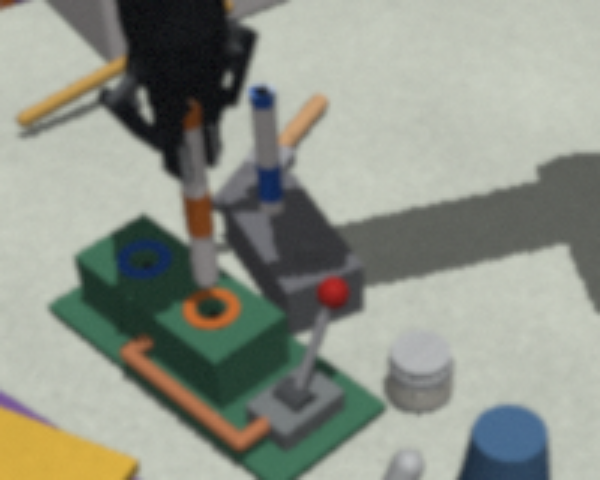

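```bash
python3 - <<'E'
from h import *
f,c=grab("wrist");st=bot.get_state();r=R.from_quat(st["ee_rot"])
foot=r.apply([0,-.001,.1395])+st["ee_pos"];print(foot,proj(c,foot),proj(c,foot+[0,0,.007]))
for n,(o,ox,oy,s) in dict(side=(0,260,200,3),scene=(0,190,90,3)).items():
    g,cc=grab(n); print(n,(proj(cc,foot)-[ox,oy])*s,(proj(cc,foot+[0,0,.03])-[ox,oy])*s, (proj(cc,[.5593,-.2033,.07])-[ox,oy])*s)
im=f["img"][180:320,260:390,::-1];cv2.imwrite("pics/w9.png",cv2.resize(im,None,fx=4,fy=4,interpolation=cv2.INTER_CUBIC))
E
```

```text
[ 0.55836931 -0.20323621  0.10186461] [[321.83336284 232.88226792]] [[321.84718941 235.97236155]]
side [[323.23758392 300.53319733]] [[325.70847506 273.48984715]] [[321.93679626 327.75902911]]
scene [[206.2817797  280.38582726]] [[202.49838878 253.07077985]] [[209.14935262 308.58681126]]
```

View pics/w9.png

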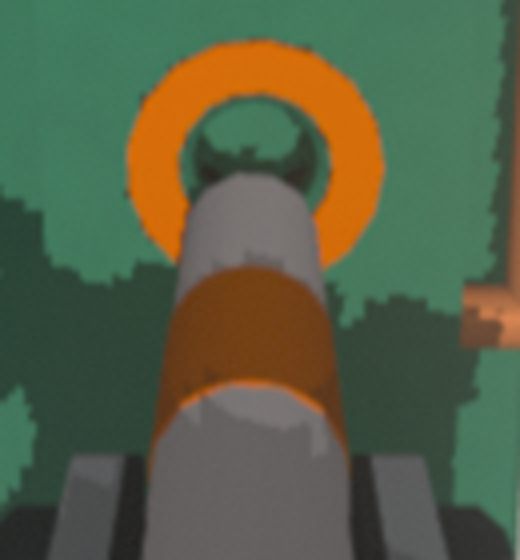

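Emit:
jog_arm:
  series:
    - [1,0.0003,-0.0014,0,0,0,0]
    - [1,0.0003,-0.0014,0.012,0,0,0]
    - [1,0.0003,-0.0014,0.024,0,0,0]
    - [1,0.0003,-0.0014,0.031,0,0,0]
    - [1,0.0003,-0.0014,0.036,0,0,0]
    - [1,0.0003,-0.0014,0.041,0,0,0]
    - [1,0.0003,-0.0014,0.041,0,0,0]
  force: 100

```text
clock: 11.15
ee_pos: [0.559, -0.2024, 0.1998]
ee_rot: [0.996, 0.09, -0.0, -0.0]
force: [-0.9, -0.3, -0.8]
width: 0.0198
```

```bash
python3 - <<'E'
from h import *
for i in range(2): f,c=grab("wrist")
st=bot.get_state();print(st["ee_pos"],st["ee_rot"],st["force"],st["wrist_torque"],st["width"])
cv2.imwrite("pics/w10.png",f["img"][:,:,::-1])
E
```

```text
[ 0.55935876 -0.20258929  0.20049196] [9.95948066e-01 8.99299676e-02 1.98220064e-04 1.02703417e-04] [ 0.1051097   0.08755072 -1.34033056] [-0.0292954   0.0199466  -0.02154989] 0.019834590899650527
```

View pics/w10.png

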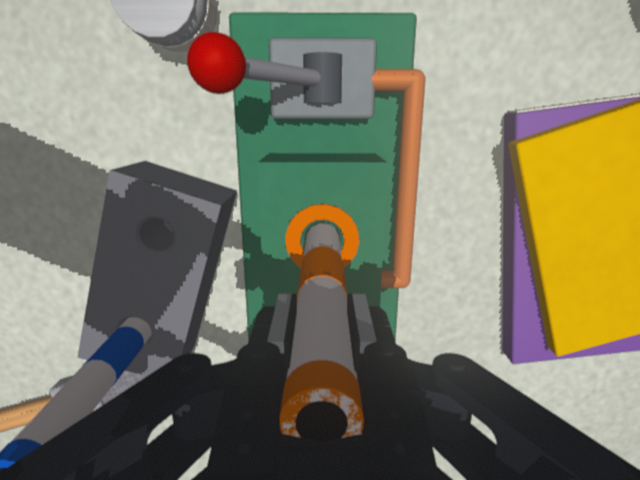

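Emit:
jog_arm:
  series:
    - [1,0,0,0.006,0,0,0]
    - [1,0,0,0.011,0,0,0]
    - [1,0,0,0.016,0,0,0]
    - [1,0,0,0.021,0,0,0]
    - [1,0,0,0.027,0,0,0]
    - [1,0,0,0.032,0,0,0]
    - [1,0,0,0.037,0,0,0]
    - [1,0,0,0.037,0,0,0]
  force: 110

```text
clock: 12.25
ee_pos: [0.5599, -0.2027, 0.1652]
ee_rot: [0.996, 0.09, 0.001, 0.0]
force: [-1.7, 1.5, 5.5]
width: 0.0197
```

```bash
python3 - <<'E'
from h import *
f,c=grab("wrist")
st=bot.get_state();print(st["ee_pos"],st["ee_rot"],st["force"],st["wrist_torque"],st["width"])
cv2.imwrite("pics/w11.png",f["img"][:,:,::-1])
E
```

```text
[ 0.55988387 -0.20273818  0.16499216] [9.95954755e-01 8.98519492e-02 7.99224105e-04 3.39751970e-04] [-0.76627831  0.32752642  5.8220289 ] [ 0.24290657  0.45889192 -0.02793069] 0.019872430106700797
```

View pics/w11.png

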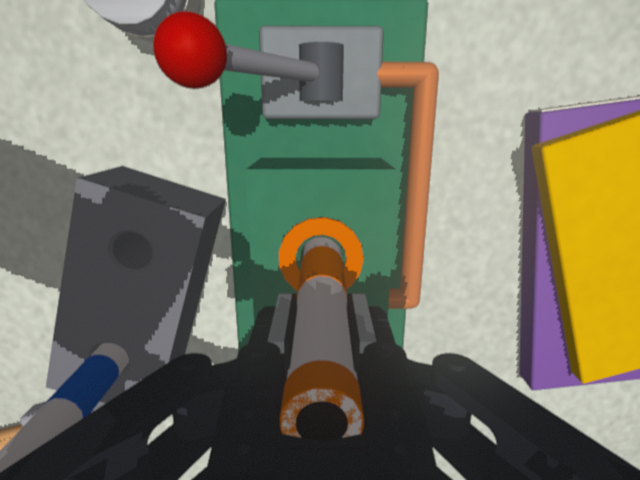

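Emit:
jog_arm:
  series:
    - [1,0,0,0.004,0,0,0]
    - [1,0,0,0.008,0,0,0]
    - [1,0,0,0.008,0,0,0]
    - [1,0,0,0.008,0,0,0]
  force: 110

```text
clock: 12.8
ee_pos: [0.5607, -0.2032, 0.1644]
ee_rot: [0.996, 0.09, 0.001, 0.001]
force: [-12.7, 5.9, 39.0]
width: 0.0196
```

Emit:
jog_arm:
  series:
    - [1,0,0,-0.008,0,0,0]
    - [0.5,0,0,-0.009,0,0,0]
    - [0,0,0,-0.009,0,0,0]
    - [0,0,0,-0.009,0,0,0]
    - [0,0,0,-0.06,0,0,0]
    - [0,0,0,-0.11,0,0,0]

```text
clock: 13.55
ee_pos: [0.5587, -0.2024, 0.2649]
ee_rot: [0.996, 0.09, -0.001, -0.001]
force: [0.8, -0.1, 0.1]
width: 0.0856
```

```bash
python3 - <<'E'
from h import *
for i in range(2):f,c=grab("wrist")
cv2.imwrite("pics/w12.png",f["img"][:,:,::-1])
plan([.4366,-.303,.285],10.3)
E
```

```text
shift [-0.1421  0.0745 -0.0137] turn [ 0.43 -0.63  0.02] from [ 0.5633 -0.2044  0.2723] t 13.65 F [0.9 0.1 0.9] w 0.0851
```

View pics/w12.png

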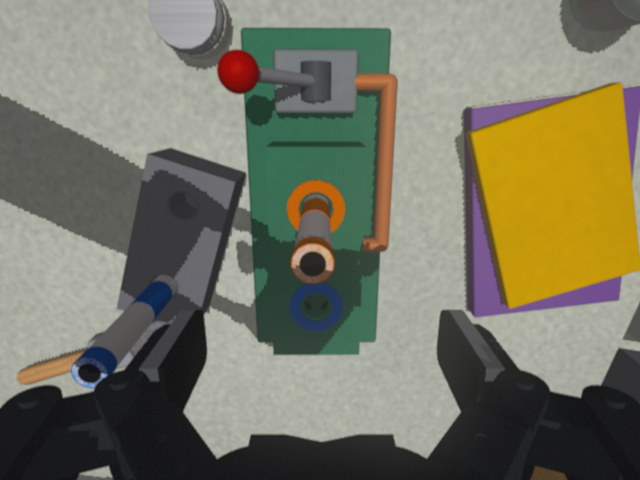

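Emit:
jog_arm:
  series:
    - [0,-0.035,0.018,-0.014,0,0,0]
    - [0,-0.07,0.036,-0.014,0,0,0]
    - [0,-0.105,0.054,-0.014,0,0,0]
    - [0,-0.137,0.0725,-0.014,0,0,0]
    - [0,-0.137,0.0725,-0.014,0,0,0]
    - [0,-0.137,0.0725,-0.014,0,0,0]

```text
clock: 14.4
ee_pos: [0.4375, -0.2982, 0.2788]
ee_rot: [0.996, 0.09, 0.0, -0.0]
force: [-0.1, 0.4, -0.7]
width: 0.0853
```

```bash
python3 - <<'E'
from h import *
for i in range(4):f,c=grab("wrist")
cv2.imwrite("pics/w13.png",f["img"][:,:,::-1])
np.savez("pics/w13_cam.npz",F=c[0],cx=c[1],cy=c[2],e=c[3],R=c[4])
plan([.4366,-.303,.150],10.3)
E
```

```text
shift [-0.0024  0.0049  0.1291] turn [-0.02  0.    0.1 ] from [ 0.438  -0.2978  0.2791] t 14.6 F [-0.3 -0.6  0.4] w 0.0852
```

View pics/w13.png

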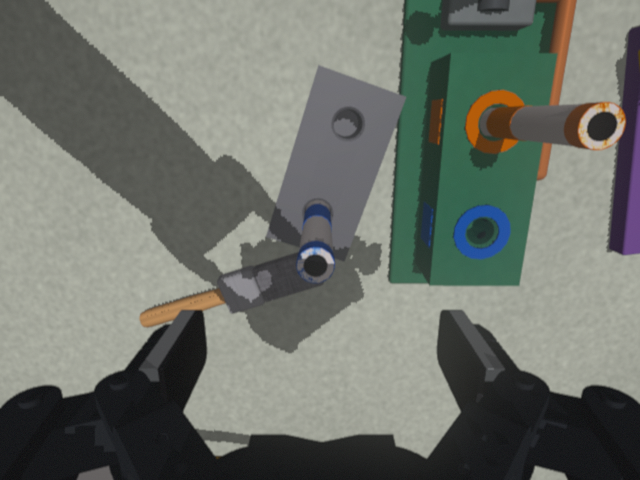

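```bash
python3 - <<'E'
from h import *
z=np.load("pics/w13_cam.npz");c=(float(z["F"]),float(z["cx"]),float(z["cy"]),z["e"],z["R"])
p=onz(c,(316,264),.18);print(p,onz(c,(482,231.5),.07),onz(c,(601.5,123.5),.195))
plan([p[0],p[1],.1495],10.3)
E
```

```text
[ 0.43585717 -0.30391269  0.18      ] [ 0.57538934 -0.29173653  0.07      ] [ 0.55747991 -0.20238642  0.195     ]
shift [-0.0033  0.0057  0.1296] turn [-0.02  0.    0.1 ] from [ 0.438  -0.2978  0.2791] t 14.6 F [-0.3 -0.6  0.4] w 0.0852
```

Emit:
jog_arm:
  series:
    - [0,-0.003,0.0055,0.04,0,0,0]
    - [0,-0.003,0.0055,0.08,0,0,0]
    - [0,-0.003,0.0055,0.115,0,0,0]
    - [0,-0.003,0.0055,0.1295,0,0,0]
    - [0,-0.003,0.0055,0.1295,0,0,0]
    - [0,-0.003,0.0055,0.1295,0,0,0]
    - [0,-0.003,0.0055,0.1295,0,0,0]

```text
clock: 15.48
ee_pos: [0.4365, -0.3052, 0.1515]
ee_rot: [0.996, 0.09, 0.001, 0.001]
force: [0.2, 0.4, 0.5]
width: 0.0855
```

```bash
python3 - <<'E'
from h import *
for i in range(2):f,c=grab("wrist")
cv2.imwrite("pics/w14.png",f["img"][:,:,::-1])
np.savez("pics/w14_cam.npz",F=c[0],cx=c[1],cy=c[2],e=c[3],R=c[4])
plan([.4366,-.303,.150],10.3)
E
```

```text
shift [ 0.0009 -0.0018  0.001 ] turn [ 0.11 -0.09  0.02] from [ 0.4361 -0.3049  0.151 ] t 15.57 F [-0.9 -0.1  0.3] w 0.0855
```

View pics/w14.png

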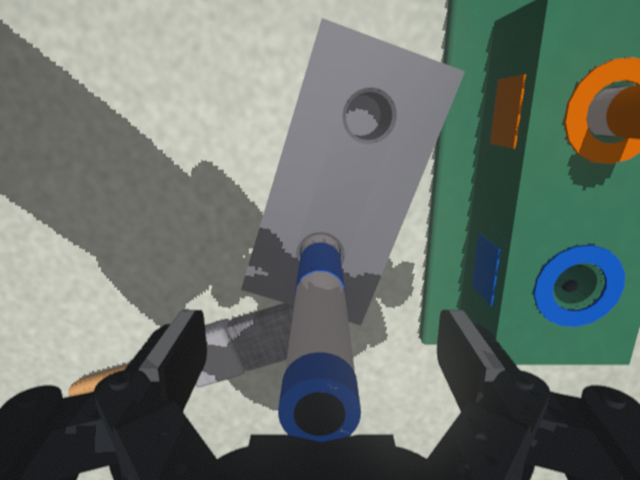

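Emit:
jog_arm:
  series:
    - [0.3,0,-0.002,0.001,0,0,0]
    - [0.5,0,-0.002,0.001,0,0,0]
    - [0.7,0,-0.002,0.001,0,0,0]
    - [0.9,0,-0.002,0.001,0,0,0]
    - [1,0,-0.002,0.001,0,0,0]
    - [1,0,-0.002,0.001,0,0,0]
    - [1,0,-0.002,0.001,0,0,0]
  force: 100

```text
clock: 16.45
ee_pos: [0.4353, -0.3026, 0.149]
ee_rot: [0.996, 0.09, 0.0, 0.0]
force: [-0.9, -0.1, 1.5]
width: 0.0195
```

```bash
python3 - <<'E'
from h import *
for i in range(2):f,c=grab("wrist")
cv2.imwrite("pics/w15.png",f["img"][240:480,160:480,::-1].repeat(2,0).repeat(2,1))
np.savez("pics/w15_cam.npz",F=c[0],cx=c[1],cy=c[2],e=c[3],R=c[4])
plan([.5751,-.2918,.242],10.3)
E
```

```text
shift [ 0.1395  0.0145 -0.0929] turn [ 0.03 -0.03  0.02] from [ 0.4353 -0.3026  0.149 ] t 16.55 F [ 0.6 -0.   1.8] w 0.02
```

View pics/w15.png

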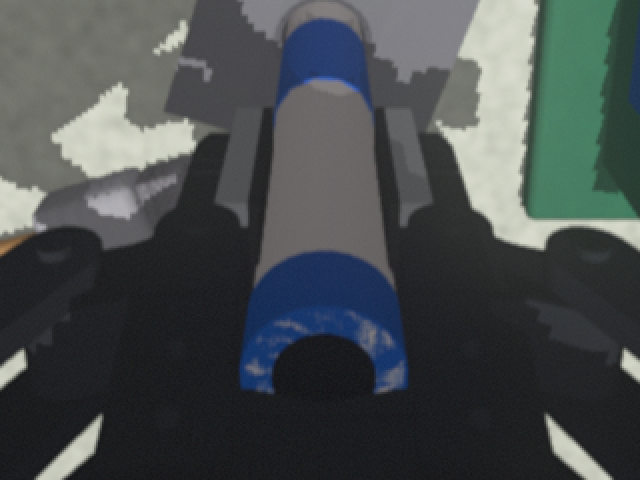

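Emit:
jog_arm:
  series:
    - [1,0,0,-0.04,0,0,0]
    - [1,0,0,-0.08,0,0,0]
    - [1,0.01,0.001,-0.092,0,0,0]
    - [1,0.045,0.005,-0.092,0,0,0]
    - [1,0.085,0.009,-0.092,0,0,0]
    - [1,0.12,0.013,-0.092,0,0,0]
    - [1,0.1395,0.0145,-0.092,0,0,0]
    - [1,0.1395,0.0145,-0.092,0,0,0]

```text
clock: 17.55
ee_pos: [0.5754, -0.2906, 0.2383]
ee_rot: [0.996, 0.091, -0.001, -0.001]
force: [-0.5, 0.7, -0.5]
width: 0.0197
```

Emit:
jog_arm:
  series:
    - [1,0,0,0,0,0,0]
    - [1,0,0,0,0,0,0]

```text
clock: 17.8
ee_pos: [0.5738, -0.2917, 0.2402]
ee_rot: [0.996, 0.09, -0.001, -0.0]
force: [0.1, -0.6, -0.1]
width: 0.0197
```

```bash
python3 - <<'E'
from h import *
f,c=grab("wrist");st=bot.get_state();print(st["ee_pos"],st["force"],st["width"])
cv2.imwrite("pics/w16.png",cv2.resize(f["img"][180:320,260:390,::-1],None,fx=4,fy=4,interpolation=cv2.INTER_CUBIC))
r=R.from_quat(st["ee_rot"]);foot=r.apply([0,0,.1395])+st["ee_pos"]
print("pred foot front edge",proj(c,r.apply([0,-.0085,.1395])+st["ee_pos"]),"collet",proj(c,[.5751,-.2918,.07]),foot)
for n,(o,ox,oy,s) in dict(side=(0,260,200,3),scene=(0,190,90,3)).items():
    g,cc=grab(n); print(n,(proj(cc,foot)-[ox,oy])*s,(proj(cc,[.5751,-.2918,.07])-[ox,oy])*s)
    im=g["img"][oy:oy+200,ox:ox+200,::-1];cv2.imwrite(f"pics/{n}16.png",cv2.resize(im,None,fx=3,fy=3,interpolation=cv2.INTER_CUBIC))
plan([.5751,-.2918,.242],10.3)
E
```

```text
[ 0.57396219 -0.29179267  0.24055867] [-0.17479221  0.23981985 -1.20963923] 0.019811230201027704
pred foot front edge [[321.89692707 222.27237802]] collet [[323.51452505 222.75584557]] [ 0.57386078 -0.29175708  0.10105872]
side [[405.45518347 391.83779925]] [[402.83148911 417.53428022]]
scene [[138.05132769 231.28864777]] [[141.79842712 258.9500206 ]]
shift [ 0.0008  0.0001 -0.0011] turn [ 0.    0.   -0.02] from [ 0.5743 -0.2919  0.2409] t 17.95 F [ 0.2  0.3 -0.8] w 0.0196
```

View pics/w16.png

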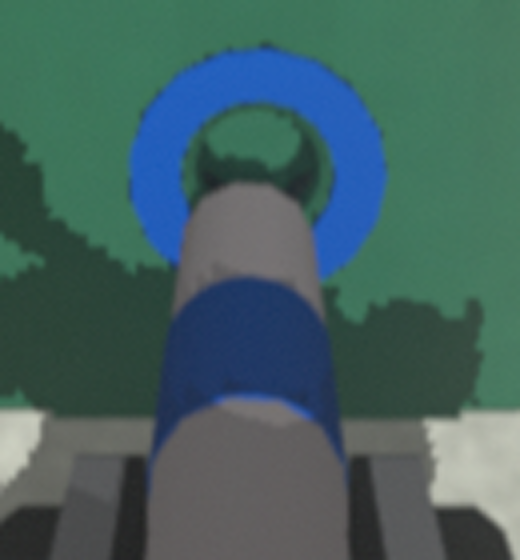

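View pics/side16.png

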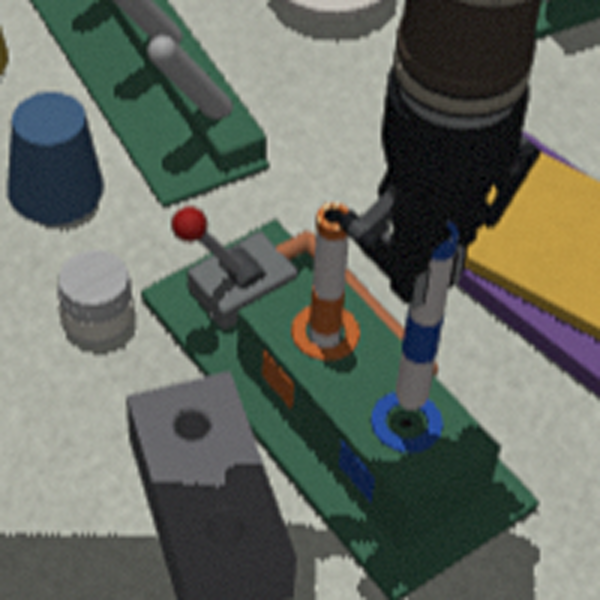

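Emit:
jog_arm:
  series:
    - [1,0.0008,-0.0016,0,0,0,0]
    - [1,0.0008,-0.0016,0.012,0,0,0]
    - [1,0.0008,-0.0016,0.024,0,0,0]
    - [1,0.0008,-0.0016,0.031,0,0,0]
    - [1,0.0008,-0.0016,0.036,0,0,0]
    - [1,0.0008,-0.0016,0.041,0,0,0]
    - [1,0.0008,-0.0016,0.041,0,0,0]
  force: 110

```text
clock: 18.82
ee_pos: [0.5752, -0.2898, 0.1993]
ee_rot: [0.996, 0.09, -0.0, -0.0]
force: [-0.1, -0.8, -1.7]
width: 0.0199
```

```bash
python3 - <<'E'
from h import *
for i in range(2): f,c=grab("wrist")
st=bot.get_state();print(st["ee_pos"],st["force"],st["wrist_torque"],st["width"])
cv2.imwrite("pics/w17.png",f["img"][:,:,::-1])
E
```

```text
[ 0.57557328 -0.29004271  0.20002795] [-0.61560854  0.62637308 -0.3261107 ] [0.02362162 0.10314724 0.00571422] 0.0197828005816565
```

View pics/w17.png

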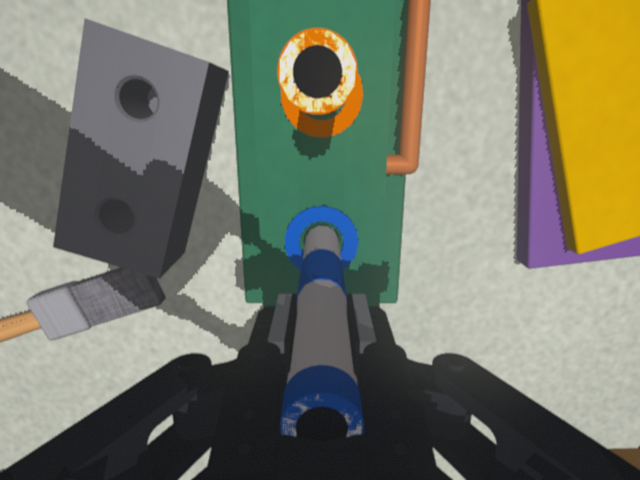

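Emit:
jog_arm:
  series:
    - [1,0,0,0.006,0,0,0]
    - [1,0,0,0.011,0,0,0]
    - [1,0,0,0.016,0,0,0]
    - [1,0,0,0.021,0,0,0]
    - [1,0,0,0.027,0,0,0]
    - [1,0,0,0.032,0,0,0]
    - [1,0,0,0.037,0,0,0]
    - [1,0,0,0.037,0,0,0]
  force: 110

```text
clock: 19.92
ee_pos: [0.576, -0.2901, 0.1652]
ee_rot: [0.996, 0.09, 0.001, 0.0]
force: [-2.3, 1.7, 8.0]
width: 0.0196
```

Emit:
jog_arm:
  series:
    - [1,0,0,0.004,0,0,0]
    - [1,0,0,0.008,0,0,0]
    - [1,0,0,0.008,0,0,0]
    - [1,0,0,0.008,0,0,0]
  force: 110

```text
clock: 20.42
ee_pos: [0.5765, -0.2906, 0.1639]
ee_rot: [0.996, 0.09, 0.001, 0.001]
force: [-12.6, 6.3, 34.6]
width: 0.0194
```

Emit:
jog_arm:
  series:
    - [1,0,0,-0.008,0,0,0]
    - [0.5,0,0,-0.009,0,0,0]
    - [0,0,0,-0.009,0,0,0]
    - [0,0,0,-0.009,0,0,0]
    - [0,0,0,-0.06,0,0,0]
    - [0,0,0,-0.12,0,0,0]
    - [0,0,0,-0.14,0,0,0]
    - [0,0,0,-0.14,0,0,0]

```text
clock: 21.42
ee_pos: [0.5764, -0.2906, 0.2966]
ee_rot: [0.996, 0.09, 0.002, 0.001]
force: [-0.1, -0.0, -1.2]
width: 0.0854
```

```bash
python3 - <<'E'
from h import *
for i in range(3):f,c=grab("wrist")
cv2.imwrite("pics/w18.png",f["img"][:,:,::-1])
g,cc=grab("side");cv2.imwrite("pics/d18.png",cv2.resize(g["img"][220:420,260:460,::-1],None,fx=3,fy=3,interpolation=cv2.INTER_CUBIC))
for n,p in dict(o=[.5593,-.2033],b=[.5751,-.2918]).items(): print(n,proj(c,[*p,.195]),proj(cc,[*p,.195]),(proj(cc,[*p,.195])-[260,220])*3)
plan([.4935-.010,-.115,.30],10.3);plan([.4935-.010,-.115,.128],10.3)
E
```

```text
o [[323.10421207  92.13372608]] [[370.85552937 270.8464427 ]] [[332.5665881 152.5393281]]
b [[322.52724428 260.05537976]] [[400.45025998 301.50705498]] [[421.35077995 244.52116494]]
shift [-0.0579 -0.1876 -0.0076] turn [-0.2   0.24  0.01] from [ 0.574  -0.2892  0.2915] t 21.62 F [0.4 0.7 0.3] w 0.0854
shift [-0.0572 -0.187   0.1644] turn [-0.2   0.24  0.01] from [ 0.574  -0.2892  0.2915] t 21.62 F [0.4 0.7 0.3] w 0.0854
```

View pics/w18.png

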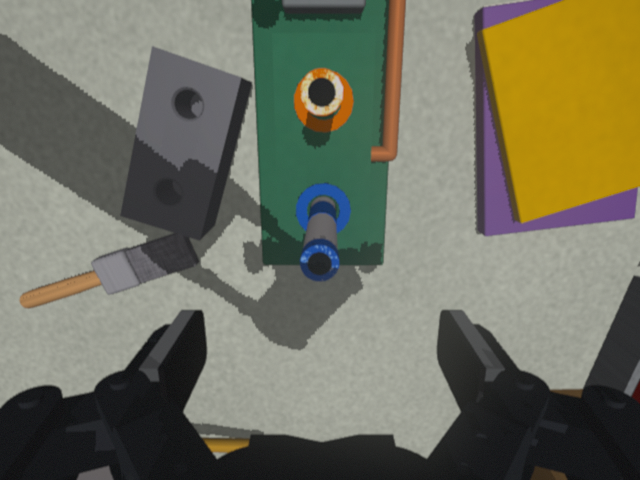

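View pics/d18.png

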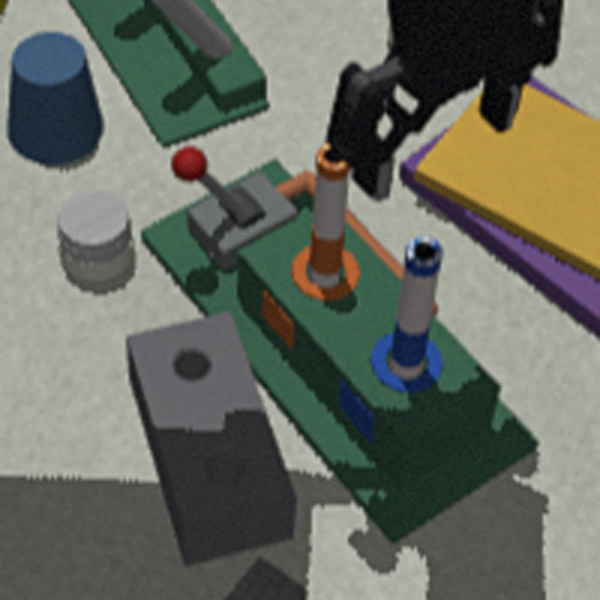

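```bash
python3 - <<'E'
from h import *
plan([.495,-.113,.30],10.3)
E
```

```text
shift [-0.0463 -0.1875 -0.0077] turn [-0.2   0.24  0.01] from [ 0.574  -0.2892  0.2915] t 21.62 F [0.4 0.7 0.3] w 0.0854
```

Emit:
jog_arm:
  series:
    - [0.4,-0.012,-0.047,-0.008,0,0,0]
    - [0.4,-0.024,-0.094,-0.008,0,0,0]
    - [0.4,-0.036,-0.141,-0.008,0,0,0]
    - [0.4,-0.0463,-0.1875,-0.008,0,0,0]
    - [0.4,-0.0463,-0.1875,-0.008,0,0,0]
    - [0.4,-0.0463,-0.1875,-0.008,0,0,0]

```text
clock: 22.38
ee_pos: [0.4961, -0.1139, 0.3017]
ee_rot: [0.996, 0.09, -0.001, -0.0]
force: [0.7, -0.9, -0.5]
width: 0.0513
```

```bash
python3 - <<'E'
from h import *
for i in range(3):f,c=grab("wrist")
cv2.imwrite("pics/w19.png",f["img"][:,:,::-1])
plan([.495,-.113,.128],10.3); print(proj(c,[.495,-.113,.122]))
E
```

```text
shift [-0.0012 -0.002   0.1743] turn [-0.    0.04 -0.05] from [ 0.4966 -0.1147  0.3023] t 22.52 F [0.4 0.3 0.3] w 0.0512
[[320.15083613 216.36272956]]
```

View pics/w19.png

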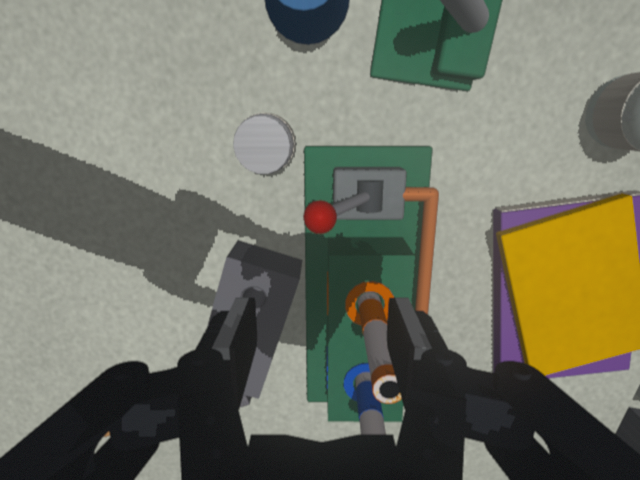

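Emit:
jog_arm:
  series:
    - [0.4,-0.001,-0.002,0.055,0,0,0]
    - [0.4,-0.001,-0.002,0.11,0,0,0]
    - [0.4,-0.001,-0.002,0.15,0,0,0]
    - [0.4,-0.001,-0.002,0.174,0,0,0]
    - [0.4,-0.001,-0.002,0.174,0,0,0]

```text
clock: 23.15
ee_pos: [0.4932, -0.1122, 0.1263]
ee_rot: [0.996, 0.089, -0.003, -0.001]
force: [0.1, 0.1, 1.0]
width: 0.0516
```

Emit:
jog_arm:
  series:
    - [0.4,0.015,0,0,0,0,0]
    - [0.4,0.03,0,0,0,0,0]
    - [0.4,0.046,0,0,0,0,0]
    - [0.4,0.062,0,0,0,0,0]
    - [0.4,0.078,0,0,0,0,0]
    - [0.4,0.094,0,0,0,0,0]
    - [0.4,0.108,0,0,0,0,0]
    - [0.4,0.108,0,0,0,0,0]

```text
clock: 24.15
ee_pos: [0.6012, -0.0924, 0.1283]
ee_rot: [0.996, 0.09, -0.001, -0.0]
force: [-3.2, -0.2, 1.6]
width: 0.0512
```

Emit:
jog_arm:
  series:
    - [0.4,0.003,0,0,0,0,0]
    - [0.4,0.006,0,0,0,0,0]
    - [0.4,0.006,0,0,0,0,0]

```text
clock: 24.52
ee_pos: [0.602, -0.0922, 0.1278]
ee_rot: [0.996, 0.09, -0.006, -0.0]
force: [-11.5, -2.1, 6.2]
width: 0.0512
```

Emit:
jog_arm:
  series:
    - [0.4,-0.01,0,0,0,0,0]
    - [0.3,-0.018,0,0,0,0,0]
    - [0.2,-0.018,0,-0.05,0,0,0]
    - [0,-0.018,0,-0.11,0,0,0]
    - [0,-0.03,-0.02,-0.17,0,0,0]
    - [0,-0.05,-0.05,-0.2,0,0,-10]
    - [0,-0.07,-0.1,-0.2,0,0,-20]
    - [0,-0.09,-0.15,-0.2,0,0,-30]

```text
clock: 25.52
ee_pos: [0.4915, 0.041, 0.3301]
ee_rot: [0.938, 0.347, 0.002, 0.0]
force: [-0.6, 0.7, 0.4]
width: 0.0854
```

```bash
python3 - <<'E'
from h import *
g,cc=grab("side");cv2.imwrite("pics/d20.png",cv2.resize(g["img"][120:420,200:460,::-1],None,fx=2,fy=2,interpolation=cv2.INTER_CUBIC))
plan([.40,.17,.33],92.5)
E
```

```text
shift [ 0.0154 -0.151   0.0002] turn [ -0.23  -0.31 -51.51] from [0.4874 0.046  0.3293] t 25.57 F [-4.2  2.7 -1.9] w 0.0853
```

View pics/d20.png

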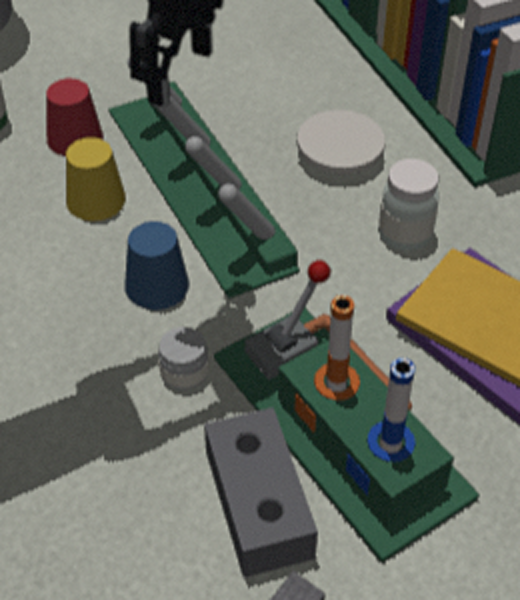

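Emit:
jog_arm:
  series:
    - [0,0.003,-0.03,0,0,0,-10]
    - [0,0.006,-0.06,0,0,0,-20]
    - [0,0.009,-0.09,0,0,0,-30]
    - [0,0.012,-0.12,0,0,0,-40]
    - [0,0.015,-0.151,0,0,0,-51.5]
    - [0,0.015,-0.151,0,0,0,-51.5]
    - [0,0.015,-0.151,0,0,0,-51.5]

```text
clock: 26.45
ee_pos: [0.4059, 0.1645, 0.329]
ee_rot: [0.696, 0.718, 0.001, 0.001]
force: [0.1, -0.5, -0.4]
width: 0.0853
```

```bash
python3 - <<'E'
from h import *
for i in range(3):f,c=grab("wrist")
cv2.imwrite("pics/w21.png",f["img"][:,:,::-1])
np.savez("pics/w21_cam.npz",F=c[0],cx=c[1],cy=c[2],e=c[3],R=c[4])
print(bot.get_state()["ee_pos"])
E
```

```text
[0.40600874 0.16412258 0.32881591]
```

View pics/w21.png

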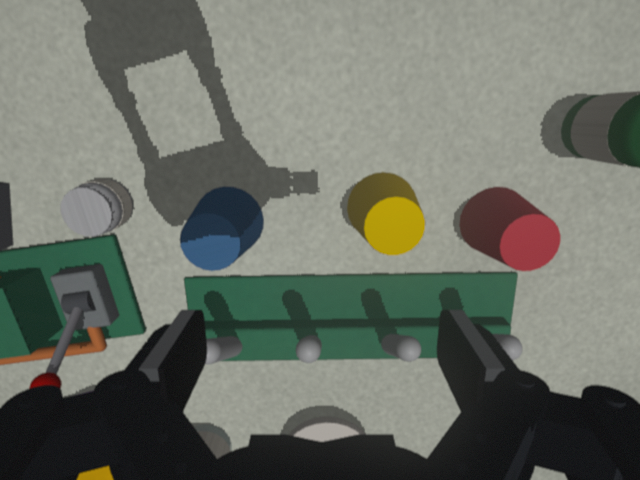

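```bash
python3 - <<'E'
from h import *
z=np.load("pics/w21_cam.npz");c=(float(z["F"]),float(z["cx"]),float(z["cy"]),z["e"],z["R"])
for n,u in dict(blue=(211,249),yel=(394,226),red=(530,242)).items(): print(n,onz(c,u,.085).round(4))
for u in((209,349),(308,349),(408,348),(508,348)): print(onz(c,u,.1166).round(4))
E
```

```text
blue [0.4565 0.0609 0.085 ]
yel [0.4288 0.2334 0.085 ]
red [0.4408 0.3636 0.085 ]
[0.5454 0.0625 0.1166]
[0.5428 0.156  0.1166]
[0.539  0.2503 0.1166]
[0.5364 0.3447 0.1166]
```

```bash
python3 - <<'E'
from h import *
z=np.load("pics/w21_cam.npz");c=(float(z["F"]),float(z["cx"]),float(z["cy"]),z["e"],z["R"])
print("tin",onz(c,(88,207),.05),"bottle cap~",onz(c,(615,130),.10))
plan([.442,.364,.20],92.2)
E
```

```text
tin [ 0.42735643 -0.07087945  0.05      ] bottle cap~ [0.33630401 0.40781784 0.1       ]
shift [0.1987 0.0418 0.1288] turn [ 0.03  0.01 -0.51] from [0.406  0.1641 0.3288] t 26.6 F [ 0.4 -0.6  0.2] w 0.0855
```

```bash
python3 - <<'E'
from m1 import *
print("bottle cap",tri((S,D),((551.5,314),(181,136))))
E
```

```text
bottle cap (array([0.33328598, 0.45170337, 0.15259024]), [np.float64(0.8017894588453593), np.float64(0.5214525310898805)])
```

Emit:
jog_arm:
  series:
    - [0,0.05,0.01,0.03,0,0,0]
    - [0,0.1,0.02,0.06,0,0,0]
    - [0,0.15,0.03,0.09,0,0,0]
    - [0,0.1985,0.042,0.12,0,0,-0.5]
    - [0,0.1985,0.042,0.129,0,0,-0.5]
    - [0,0.1985,0.042,0.129,0,0,-0.5]
    - [0,0.1985,0.042,0.129,0,0,-0.5]

```text
clock: 27.48
ee_pos: [0.4418, 0.3635, 0.2009]
ee_rot: [0.693, 0.721, 0.001, 0.0]
force: [0.0, -0.6, 1.1]
width: 0.085
```

```bash
python3 - <<'E'
from h import *
for i in range(3):f,c=grab("wrist")
cv2.imwrite("pics/w22.png",f["img"][:,:,::-1])
np.savez("pics/w22_cam.npz",F=c[0],cx=c[1],cy=c[2],e=c[3],R=c[4])
plan([.442,.364,.06],92.2)
for d in bot.cut_out("wrist","cup3")[:2]: print(d["bbox"],d["confidence"])
E
```

```text
shift [-1.000e-04 -2.000e-04  1.414e-01] turn [ 0.13 -0.08  0.03] from [0.4419 0.3639 0.2014] t 27.62 F [ 0.2 -0.7  0.2] w 0.0852
[273.4, 163.7, 94.3, 123.6] 0.93
[55.1, 139.9, 153.4, 119.2] 0.63
```

View pics/w22.png

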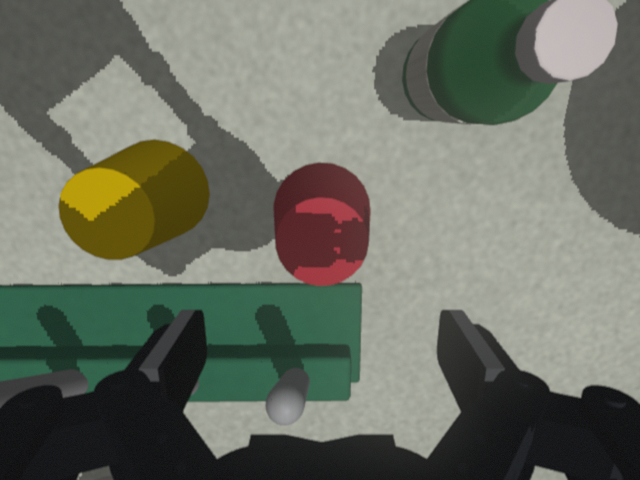

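```bash
python3 - <<'E'
from h import *
z=np.load("pics/w22_cam.npz");c=(float(z["F"]),float(z["cx"]),float(z["cy"]),z["e"],z["R"])
p=onz(c,(322,241),.085);print(p,onz(c,(287,404),.1166), onz(c,(107,214),.085))
st=bot.get_state();print(toTool(st,[p[0],p[1],.06]))
E
```

```text
[0.44016322 0.36485636 0.085     ] [0.53457083 0.34712767 0.1166    ] [0.42799291 0.23581639 0.085     ]
[ 0.0007206  -0.00185266  0.14125459]
```

Emit:
jog_arm:
  series:
    - [0,0.0007,-0.0018,0.05,0,0,0]
    - [0,0.0007,-0.0018,0.1,0,0,0]
    - [0,0.0007,-0.0018,0.135,0,0,0]
    - [0,0.0007,-0.0018,0.141,0,0,0]
    - [0,0.0007,-0.0018,0.141,0,0,0]
    - [0.3,0.0007,-0.0018,0.141,0,0,0]
    - [0.6,0.0007,-0.0018,0.141,0,0,0]
    - [0.6,0.0007,-0.0018,0.141,0,0,0]
  force: 40

```text
clock: 28.68
ee_pos: [0.4409, 0.3661, 0.0619]
ee_rot: [0.693, 0.721, 0.002, 0.001]
force: [-1.6, -1.4, 6.5]
width: 0.0675
```

```bash
python3 - <<'E'
from h import *
for i in range(2):f,c=grab("wrist")
cv2.imwrite("pics/w23.png",f["img"][:,:,::-1])
plan([.442,.364,.06],92.2)
E
```

```text
shift [-0.0021  0.001   0.0019] turn [ 0.21 -0.11  0.11] from [0.4409 0.3661 0.0619] t 28.77 F [-0.9 -0.6  5.3] w 0.0678
```

View pics/w23.png

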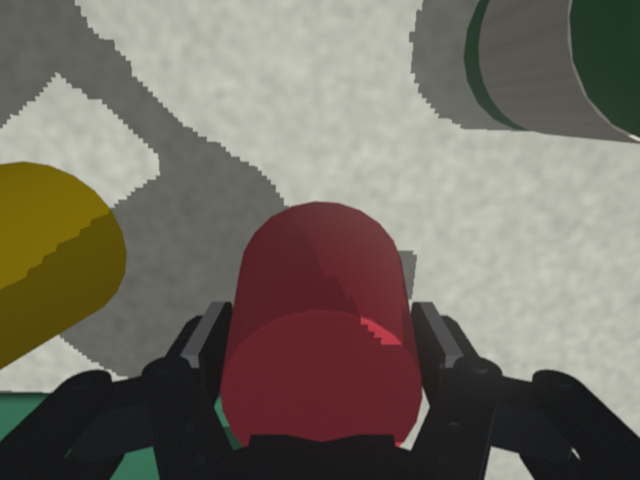

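Emit:
jog_arm:
  series:
    - [0.6,0,0,0,0,0,0]
    - [0.6,0,0,-0.04,0,0,0]
    - [0.6,0,0,-0.08,0,0,0]
    - [0.6,0,0,-0.12,0,0,0]
    - [0.6,0,0,-0.15,0,0,0]
    - [0.6,0,0,-0.15,0,0,0]
  force: 50

```text
clock: 29.52
ee_pos: [0.4416, 0.3668, 0.2134]
ee_rot: [0.693, 0.721, 0.005, 0.001]
force: [0.3, -0.3, -2.6]
width: 0.067
```

```bash
python3 - <<'E'
from h import *
for i in range(2):f,c=grab("wrist")
cv2.imwrite("pics/w24.png",f["img"][:,:,::-1])
g,cc=grab("side");cv2.imwrite("pics/d24.png",g["img"][:300,100:500,::-1])
plan([.488,.344,.20],92.2,30)
E
```

```text
shift [-0.0225  0.0487  0.0077] turn [-3.009e+01  3.000e-02  1.300e-01] from [0.4384 0.3645 0.2077] t 29.68 F [-0.1  1.  -2. ] w 0.067
```

View pics/w24.png

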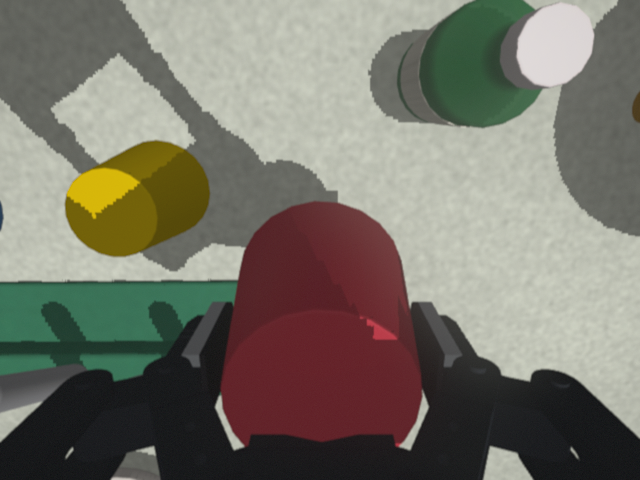

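View pics/d24.png

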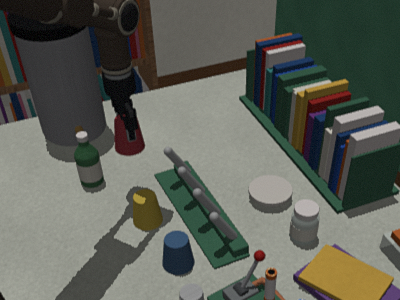

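Emit:
jog_arm:
  series:
    - [0.6,-0.006,0,-0.01,-8,0,0]
    - [0.6,-0.012,0,-0.01,-16,0,0]
    - [0.6,-0.018,0.005,-0.01,-23,0,0]
    - [0.6,-0.0225,0.02,-0.005,-30,0,0]
    - [0.6,-0.0225,0.04,0.002,-30,0,0]
    - [0.6,-0.0225,0.0487,0.0077,-30,0,0]
    - [0.6,-0.0225,0.0487,0.0077,-30,0,0]
    - [0.6,-0.0225,0.0487,0.0077,-30,0,0]
  force: 50

```text
clock: 30.68
ee_pos: [0.4886, 0.3443, 0.2006]
ee_rot: [0.669, 0.697, 0.186, 0.179]
force: [0.5, -0.2, -1.5]
width: 0.067
```

```bash
python3 - <<'E'
from h import *
for i in range(3):f,c=grab("wrist")
cv2.imwrite("pics/w25.png",f["img"][:,:,::-1])
g,cc=grab("side");cv2.imwrite("pics/d25.png",cv2.resize(g["img"][80:280,180:380,::-1],None,fx=3,fy=3,interpolation=cv2.INTER_CUBIC))
g,cc=grab("scene");cv2.imwrite("pics/s25.png",cv2.resize(g["img"][220:420,330:530,::-1],None,fx=3,fy=3,interpolation=cv2.INTER_CUBIC))
plan([.538,.346,.1114],92.2,30)
E
```

```text
shift [-0.0008 -0.0024  0.1026] turn [ 0.02 -0.08  0.1 ] from [0.4887 0.3448 0.2015] t 30.93 F [-0.3 -0.3 -1.8] w 0.0671
```

View pics/d25.png

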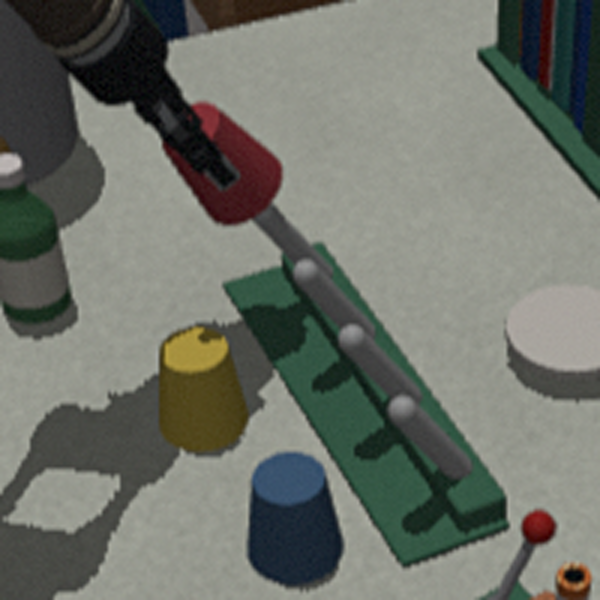

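View pics/s25.png

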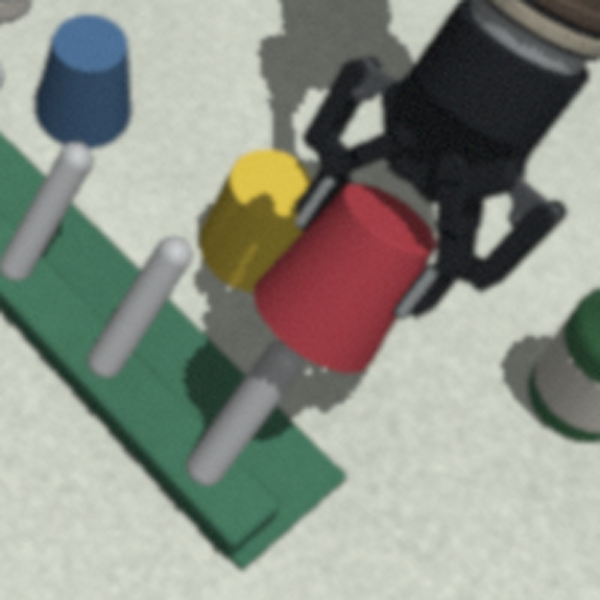

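View pics/w25.png

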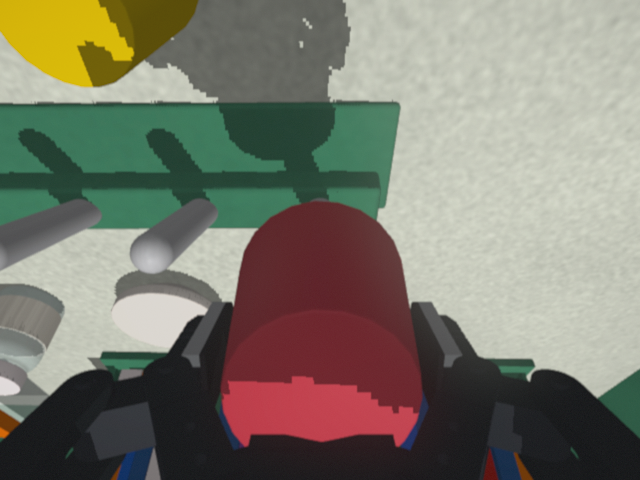

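Emit:
jog_arm:
  series:
    - [0.6,-0.001,-0.002,0.025,0,0,0]
    - [0.6,-0.001,-0.002,0.05,0,0,0]
    - [0.6,-0.001,-0.002,0.07,0,0,0]
    - [0.6,-0.001,-0.002,0.085,0,0,0]
    - [0.6,-0.001,-0.002,0.095,0,0,0]
    - [0.6,-0.001,-0.002,0.098,0,0,0]
    - [0.6,-0.001,-0.002,0.098,0,0,0]
  force: 50

```text
clock: 31.8
ee_pos: [0.5362, 0.3456, 0.1154]
ee_rot: [0.669, 0.697, 0.187, 0.179]
force: [0.2, -0.0, -1.8]
width: 0.0669
```

No contact yet; ease in further.

Emit:
jog_arm:
  series:
    - [0.6,0,0,0.003,0,0,0]
    - [0.6,0,0,0.005,0,0,0]
    - [0.6,0,0,0.005,0,0,0]
    - [0.6,0,0,0.005,0,0,0]

```text
clock: 32.3
ee_pos: [0.5387, 0.3458, 0.1111]
ee_rot: [0.669, 0.697, 0.187, 0.179]
force: [0.6, -0.1, -1.3]
width: 0.0669
```

```bash
python3 - <<'E'
from h import *
plan([.538,.346,.1114],92.2,30)
g,cc=grab("side");cv2.imwrite("pics/d26.png",cv2.resize(g["img"][80:280,180:380,::-1],None,fx=3,fy=3,interpolation=cv2.INTER_CUBIC))
E
```

```text
shift [ 0.0002 -0.0005 -0.0006] turn [ 0.02 -0.08  0.1 ] from [0.5387 0.3458 0.1111] t 32.3 F [ 0.6 -0.1 -1.3] w 0.0669
```

View pics/d26.png

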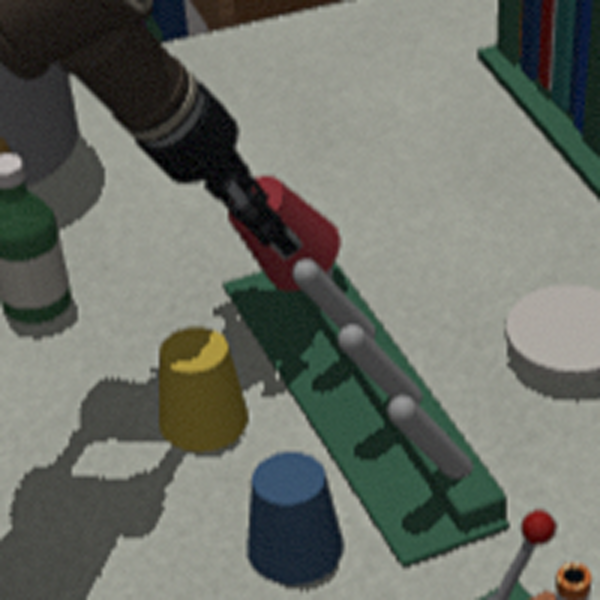

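Still no contact; a few mm more, watching force.

Emit:
jog_arm:
  series:
    - [0.6,0,0,0.002,0,0,0]
    - [0.6,0,0,0.004,0,0,0]
    - [0.6,0,0,0.004,0,0,0]

```text
clock: 32.72
ee_pos: [0.5401, 0.3461, 0.1109]
ee_rot: [0.669, 0.696, 0.187, 0.18]
force: [-20.0, -5.5, 24.5]
width: 0.0668
```

Emit:
jog_arm:
  series:
    - [0.6,0,0,-0.003,0,0,0]
    - [0.3,0,0,-0.004,0,0,0]
    - [0,0,0,-0.004,0,0,0]
    - [0,0,0,-0.004,0,0,0]
    - [0,0,0,-0.004,0,0,0]

```text
clock: 33.35
ee_pos: [0.5388, 0.3456, 0.1107]
ee_rot: [0.669, 0.697, 0.187, 0.179]
force: [0.0, 0.2, 0.4]
width: 0.0851
```

```bash
python3 - <<'E'
from h import *
f,c=grab("wrist");cv2.imwrite("pics/w27.png",f["img"][:,:,::-1])
g,cc=grab("side");cv2.imwrite("pics/d27.png",cv2.resize(g["img"][80:280,180:380,::-1],None,fx=3,fy=3,interpolation=cv2.INTER_CUBIC))
E
```

```text
(no output)
```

View pics/d27.png

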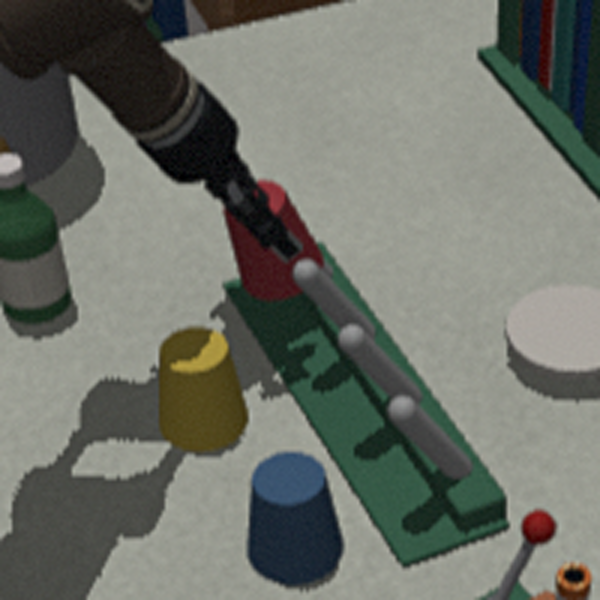

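View pics/w27.png

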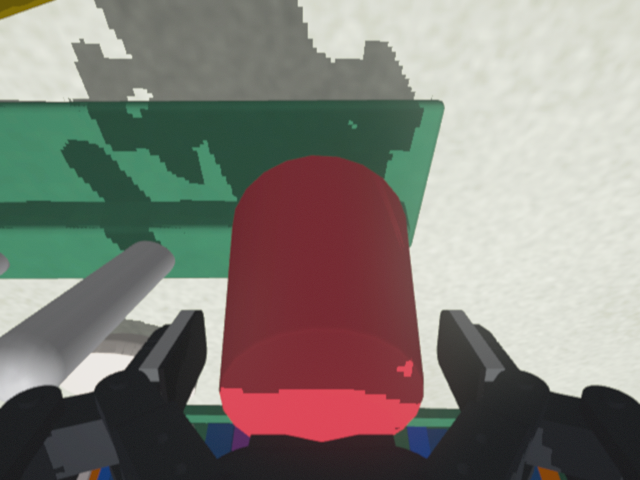

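Emit:
jog_arm:
  series:
    - [0,0,0,-0.03,0,0,0]
    - [0,0,0,-0.07,0,0,0]
    - [0,0,0,-0.12,0,0,0]
    - [0,0,0,-0.15,0,0,0]
    - [0,0,0,-0.15,0,0,0]

```text
clock: 34.08
ee_pos: [0.4642, 0.3439, 0.244]
ee_rot: [0.669, 0.696, 0.19, 0.179]
force: [0.2, 0.3, 0.0]
width: 0.0852
```

```bash
python3 - <<'E'
from h import *
f,c=grab("wrist");cv2.imwrite("pics/w28.png",f["img"][:,:,::-1])
g,cc=grab("side");cv2.imwrite("pics/d28.png",cv2.resize(g["img"][80:280,180:380,::-1],None,fx=3,fy=3,interpolation=cv2.INTER_CUBIC))
plan([.428,.235,.22],92.2,0)
E
```

```text
shift [-0.1059 -0.0448 -0.0022] turn [29.99 -0.03  0.12] from [0.4636 0.3425 0.2405] t 34.17 F [0.1 0.1 0.3] w 0.0851
```

View pics/d28.png

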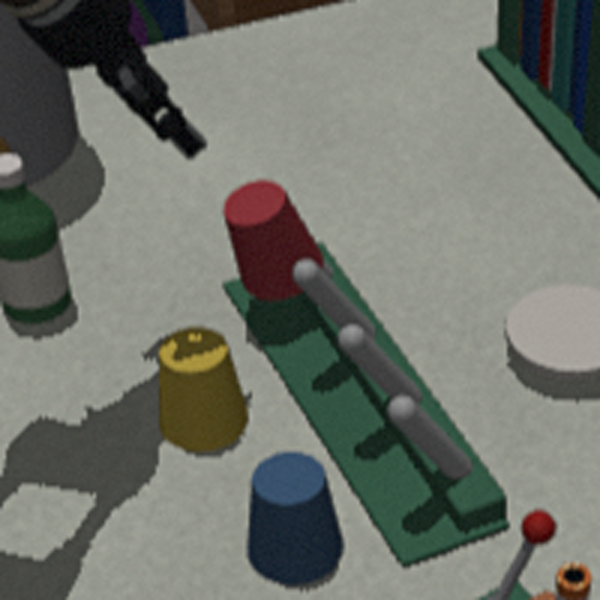

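Emit:
jog_arm:
  series:
    - [0,-0.026,-0.01,-0.002,8,0,0]
    - [0,-0.052,-0.02,-0.002,16,0,0]
    - [0,-0.078,-0.032,-0.002,24,0,0]
    - [0,-0.106,-0.045,-0.002,30,0,0]
    - [0,-0.106,-0.045,-0.002,30,0,0]
    - [0,-0.106,-0.045,-0.002,30,0,0]
    - [0,-0.106,-0.045,-0.002,30,0,0]

```text
clock: 35.05
ee_pos: [0.4277, 0.2357, 0.2197]
ee_rot: [0.692, 0.722, 0.0, 0.0]
force: [0.2, 0.9, 0.1]
width: 0.0855
```

```bash
python3 - <<'E'
from h import *
for i in range(3):f,c=grab("wrist")
cv2.imwrite("pics/w29.png",f["img"][:,:,::-1])
np.savez("pics/w29_cam.npz",F=c[0],cx=c[1],cy=c[2],e=c[3],R=c[4])
plan([.428,.235,.06],92.2,0); print(proj(c,[.428,.235,.085]))
E
```

```text
shift [-8.000e-04  1.000e-04  1.601e-01] turn [ 0.04 -0.01  0.19] from [0.4277 0.2357 0.2201] t 35.2 F [-0.5  0.2  0.3] w 0.0853
[[319.23229788 235.41613079]]
```

View pics/w29.png

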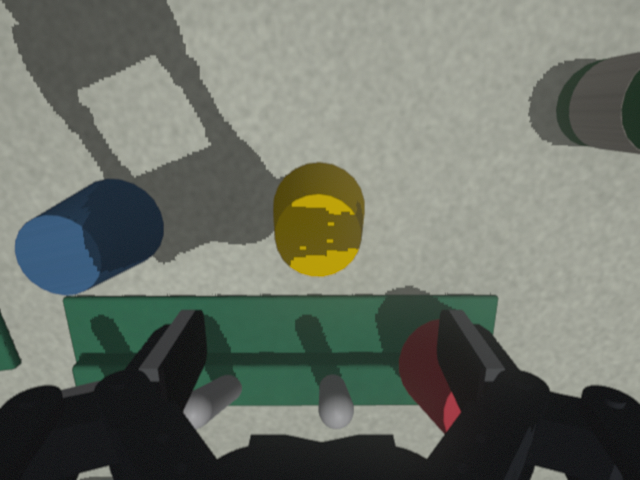

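Emit:
jog_arm:
  series:
    - [0,-0.0005,0,0.05,0,0,0]
    - [0,-0.0005,0,0.1,0,0,0]
    - [0,-0.0005,0,0.15,0,0,0]
    - [0,-0.0005,0,0.16,0,0,0]
    - [0,-0.0005,0,0.16,0,0,0]
    - [0.3,-0.0005,0,0.16,0,0,0]
    - [0.6,-0.0005,0,0.16,0,0,0]
    - [0.6,-0.0005,0,0.16,0,0,0]
  force: 50

```text
clock: 36.2
ee_pos: [0.4301, 0.2354, 0.0632]
ee_rot: [0.693, 0.721, 0.002, 0.001]
force: [-2.5, -0.4, 6.4]
width: 0.0674
```

Emit:
jog_arm:
  series:
    - [0.6,0,0,0,0,0,0]
    - [0.6,0,0,0,0,0,0]

```text
clock: 36.45
ee_pos: [0.4301, 0.2354, 0.0632]
ee_rot: [0.693, 0.721, 0.002, 0.001]
force: [-1.8, -1.2, 5.7]
width: 0.0678
```

Emit:
jog_arm:
  series:
    - [0.6,0,0,-0.04,0,0,0]
    - [0.6,0,0,-0.08,0,0,0]
    - [0.6,0,0,-0.12,0,0,0]
    - [0.6,0,0,-0.15,0,0,0]
    - [0.6,0,0,-0.15,0,0,0]
    - [0.6,0,0,-0.15,0,0,0]

```text
clock: 37.2
ee_pos: [0.4275, 0.2343, 0.2098]
ee_rot: [0.693, 0.721, -0.0, -0.0]
force: [0.0, -0.9, -1.1]
width: 0.0673
```

```bash
python3 - <<'E'
from h import *
for i in range(3):f,c=grab("wrist")
cv2.imwrite("pics/w30.png",f["img"][:,:,::-1])
plan([.494,.154,.20],92.2,30)
E
```

```text
shift [-0.0826  0.0639  0.0082] turn [-30.18   0.04   0.13] from [0.4268 0.234  0.2083] t 37.35 F [-0.2 -0.3 -1.5] w 0.0674
```

View pics/w30.png

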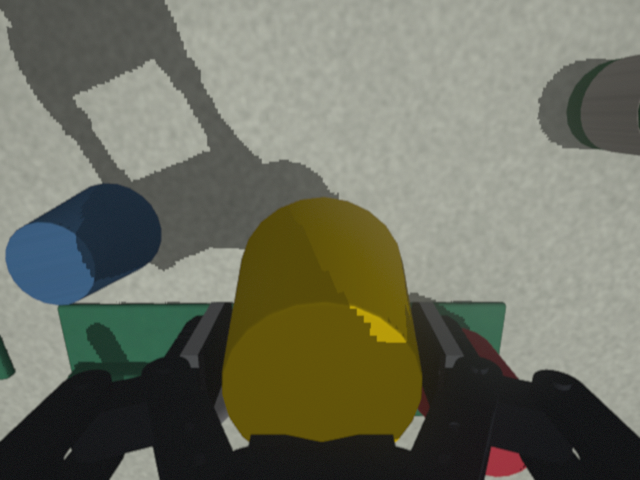

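Emit:
jog_arm:
  series:
    - [0.6,-0.02,0,-0.01,-8,0,0]
    - [0.6,-0.045,0,-0.01,-16,0,0]
    - [0.6,-0.065,0.01,-0.01,-23,0,0]
    - [0.6,-0.0826,0.03,-0.005,-30,0,0]
    - [0.6,-0.0826,0.05,0.002,-30,0,0]
    - [0.6,-0.0826,0.066,0.008,-30,0,0]
    - [0.6,-0.0826,0.066,0.008,-30,0,0]
    - [0.6,-0.0826,0.066,0.008,-30,0,0]

```text
clock: 38.35
ee_pos: [0.4962, 0.1544, 0.2008]
ee_rot: [0.669, 0.697, 0.185, 0.179]
force: [-0.2, 0.8, -1.3]
width: 0.0675
```

```bash
python3 - <<'E'
from h import *
for i in range(3):f,c=grab("wrist")
cv2.imwrite("pics/w31.png",f["img"][:,:,::-1])
g,cc=grab("side");cv2.imwrite("pics/d31.png",cv2.resize(g["img"][80:280,180:380,::-1],None,fx=3,fy=3,interpolation=cv2.INTER_CUBIC))
g,cc=grab("scene");cv2.imwrite("pics/s31.png",cv2.resize(g["img"][200:400,280:480,::-1],None,fx=3,fy=3,interpolation=cv2.INTER_CUBIC))
plan([.546,.156,.1114],92.2,30)
E
```

```text
shift [-0.0008 -0.0029  0.1031] turn [ 0.   -0.07  0.12] from [0.497  0.1548 0.2021] t 38.6 F [ 0.1 -0.3 -2.8] w 0.0678
```

View pics/s31.png

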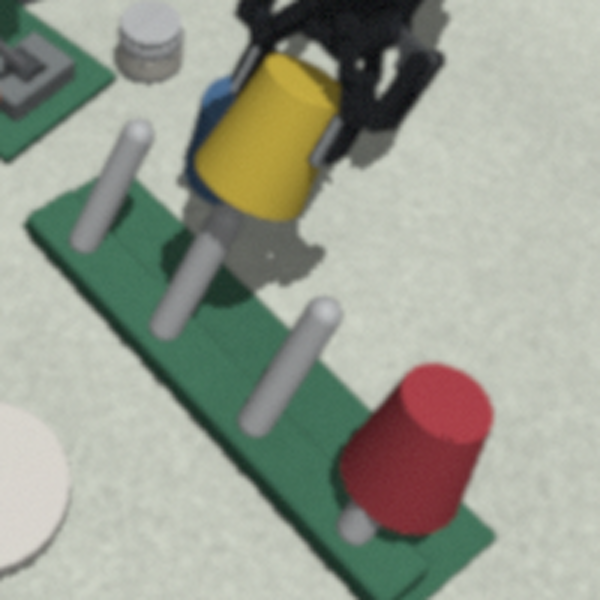

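View pics/d31.png

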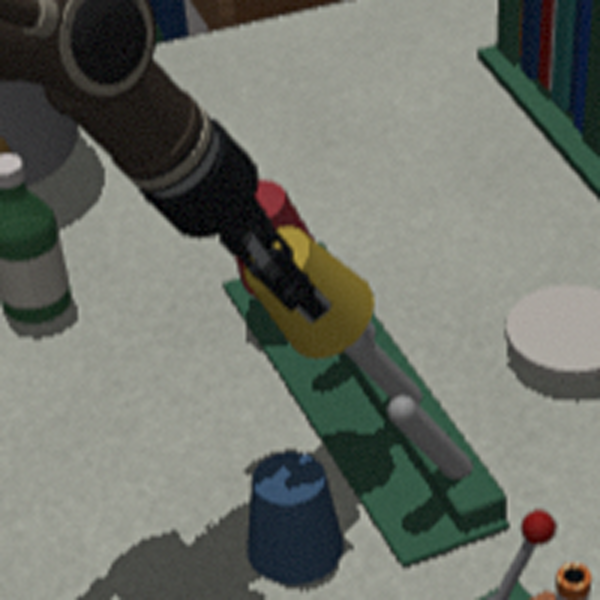

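Emit:
jog_arm:
  series:
    - [0.6,-0.001,-0.0025,0.025,0,0,0]
    - [0.6,-0.001,-0.0025,0.05,0,0,0]
    - [0.6,-0.001,-0.0025,0.075,0,0,0]
    - [0.6,-0.001,-0.0025,0.09,0,0,0]
    - [0.6,-0.001,-0.0025,0.099,0,0,0]
    - [0.6,-0.001,-0.0025,0.102,0,0,0]
    - [0.6,-0.001,-0.0025,0.102,0,0,0]

```text
clock: 39.48
ee_pos: [0.5463, 0.1557, 0.1128]
ee_rot: [0.669, 0.697, 0.187, 0.179]
force: [-0.5, 0.5, -1.8]
width: 0.0672
```

Emit:
jog_arm:
  series:
    - [0.6,0,0,0.002,0,0,0]
    - [0.6,0,0,0.002,0,0,0]
    - [0.6,0,0,0.002,0,0,0]

```text
clock: 39.85
ee_pos: [0.5474, 0.1558, 0.1121]
ee_rot: [0.669, 0.697, 0.187, 0.18]
force: [-5.2, -1.0, 6.2]
width: 0.0674
```

Contact. Release and retreat.

Emit:
jog_arm:
  series:
    - [0.3,0,0,-0.001,0,0,0]
    - [0,0,0,-0.001,0,0,0]
    - [0,0,0,-0.001,0,0,0]
    - [0,0,0,-0.001,0,0,0]
    - [0,0,0,-0.03,0,0,0]
    - [0,0,0,-0.07,0,0,0]
    - [0,0,0,-0.12,0,0,0]
    - [0,0,0,-0.15,0,0,0]

```text
clock: 40.85
ee_pos: [0.472, 0.1529, 0.2428]
ee_rot: [0.669, 0.696, 0.188, 0.18]
force: [-0.3, 0.8, -0.4]
width: 0.0853
```

```bash
python3 - <<'E'
from h import *
for i in range(2):g,cc=grab("side")
cv2.imwrite("pics/d32.png",cv2.resize(g["img"][80:280,180:380,::-1],None,fx=3,fy=3,interpolation=cv2.INTER_CUBIC))
plan([.453,.060,.22],92.2,0)
E
```

```text
shift [-0.0926 -0.0332  0.0088] turn [30.42 -0.16  0.12] from [0.4734 0.1534 0.2446] t 40.95 F [ 1.3 -0.1  0.2] w 0.0856
```

View pics/d32.png

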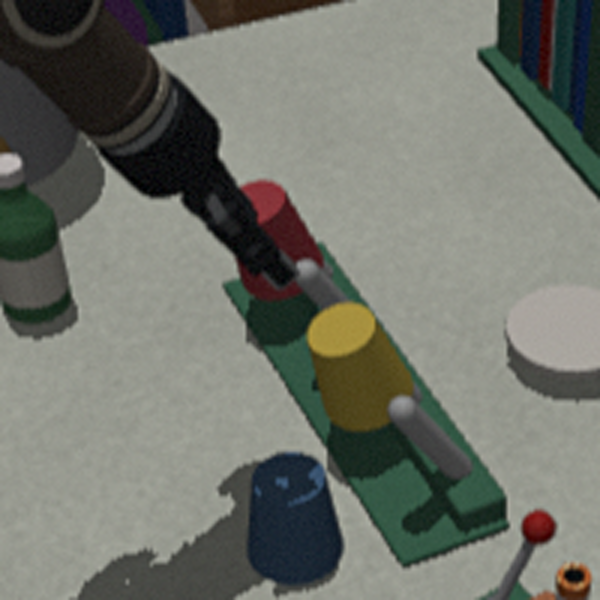

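Emit:
jog_arm:
  series:
    - [0,-0.023,-0.008,0.002,8,0,0]
    - [0,-0.046,-0.016,0.004,16,0,0]
    - [0,-0.07,-0.025,0.006,24,0,0]
    - [0,-0.0926,-0.033,0.009,30.4,0,0]
    - [0,-0.0926,-0.033,0.009,30.4,0,0]
    - [0,-0.0926,-0.033,0.009,30.4,0,0]
    - [0,-0.0926,-0.033,0.009,30.4,0,0]

```text
clock: 41.82
ee_pos: [0.4513, 0.0598, 0.216]
ee_rot: [0.692, 0.722, -0.002, -0.002]
force: [0.0, 0.4, 0.5]
width: 0.0856
```

```bash
python3 - <<'E'
from h import *
for i in range(3):f,c=grab("wrist")
cv2.imwrite("pics/w33.png",f["img"][:,:,::-1])
np.savez("pics/w33_cam.npz",F=c[0],cx=c[1],cy=c[2],e=c[3],R=c[4])
plan([.453,.060,.06],92.2,0); print(proj(c,[.453,.060,.085]))
E
```

```text
shift [0.0002 0.0024 0.1565] turn [-0.35 -0.    0.18] from [0.4516 0.0598 0.2165] t 41.98 F [0.3 0.1 0.1] w 0.0854
[[320.71884443 240.2910014 ]]
```

View pics/w33.png

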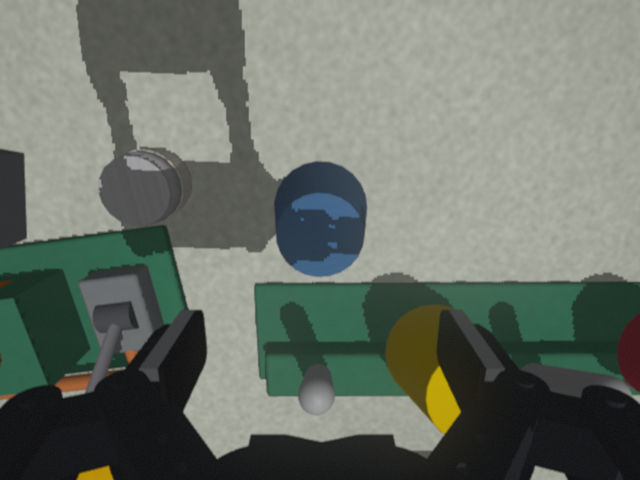

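Emit:
jog_arm:
  series:
    - [0,0,-0.001,0.05,0,0,0]
    - [0,0,-0.001,0.1,0,0,0]
    - [0,0,-0.001,0.147,0,0,0]
    - [0,0,-0.001,0.1565,0,0,0]
    - [0,0,-0.001,0.1565,0,0,0]
    - [0.3,0,-0.001,0.1565,0,0,0]
    - [0.6,0,-0.001,0.1565,0,0,0]
    - [0.6,0,-0.001,0.1565,0,0,0]
  force: 50

```text
clock: 42.98
ee_pos: [0.4519, 0.0592, 0.0629]
ee_rot: [0.693, 0.721, -0.001, -0.001]
force: [-2.5, 0.9, 7.0]
width: 0.0697
```

Emit:
jog_arm:
  series:
    - [0.6,0,0,0,0,0,0]
    - [0.6,0,0,0,0,0,0]

```text
clock: 43.22
ee_pos: [0.4519, 0.0592, 0.0629]
ee_rot: [0.693, 0.721, -0.001, -0.001]
force: [-2.1, 0.2, 7.1]
width: 0.0701
```

Emit:
jog_arm:
  series:
    - [0.6,0,0,-0.04,0,0,0]
    - [0.6,0,0,-0.08,0,0,0]
    - [0.6,0,0,-0.12,0,0,0]
    - [0.6,0,0,-0.15,0,0,0]
    - [0.6,0,0,-0.15,0,0,0]
    - [0.6,0,0,-0.15,0,0,0]

```text
clock: 43.98
ee_pos: [0.4505, 0.0591, 0.2099]
ee_rot: [0.693, 0.721, -0.002, -0.002]
force: [-1.4, 0.7, -1.8]
width: 0.0694
```

```bash
python3 - <<'E'
from h import *
for i in range(3):f,c=grab("wrist")
cv2.imwrite("pics/w34.png",f["img"][:,:,::-1])
plan([.499,.060,.20],92.2,30)
E
```

```text
shift [-0.0011  0.0495  0.0078] turn [-3.058e+01 -3.000e-02  1.100e-01] from [0.4496 0.0591 0.2083] t 44.12 F [-0.7 -0.2 -1.3] w 0.07
```

View pics/w34.png

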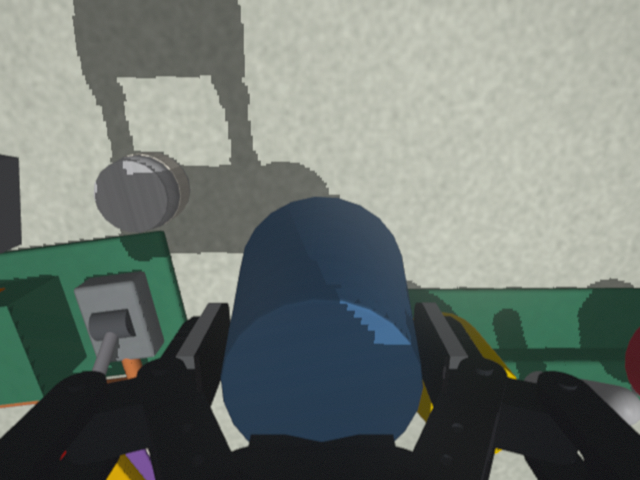

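Emit:
jog_arm:
  series:
    - [0.6,0,0,-0.01,-8,0,0]
    - [0.6,0,0,-0.01,-16,0,0]
    - [0.6,0,0.01,-0.01,-23,0,0]
    - [0.6,-0.001,0.03,-0.005,-30.5,0,0]
    - [0.6,-0.001,0.04,0.002,-30.5,0,0]
    - [0.6,-0.001,0.0495,0.008,-30.5,0,0]
    - [0.6,-0.001,0.0495,0.008,-30.5,0,0]
    - [0.6,-0.001,0.0495,0.008,-30.5,0,0]

```text
clock: 45.12
ee_pos: [0.5007, 0.0601, 0.2014]
ee_rot: [0.669, 0.697, 0.187, 0.18]
force: [-0.5, -0.1, -1.0]
width: 0.0695
```

```bash
python3 - <<'E'
from h import *
for i in range(3):f,c=grab("wrist")
cv2.imwrite("pics/w35.png",f["img"][:,:,::-1])
g,cc=grab("side");cv2.imwrite("pics/d35.png",cv2.resize(g["img"][120:320,200:400,::-1],None,fx=3,fy=3,interpolation=cv2.INTER_CUBIC))
g,cc=grab("scene");cv2.imwrite("pics/s35.png",cv2.resize(g["img"][200:400,280:480,::-1],None,fx=3,fy=3,interpolation=cv2.INTER_CUBIC))
plan([.549,.062,.1114],92.2,30)
E
```

```text
shift [-1.000e-04 -3.200e-03  1.026e-01] turn [ 0.12 -0.06  0.11] from [0.5003 0.0601 0.2017] t 45.38 F [ 0.   0.3 -1.1] w 0.0693
```

View pics/s35.png

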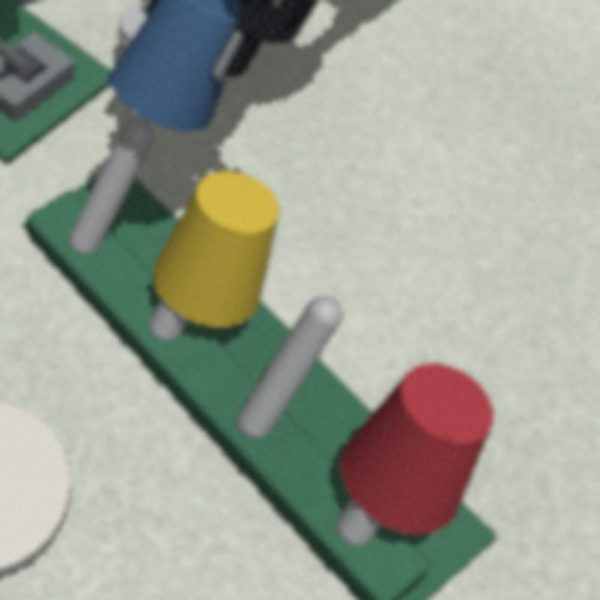

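View pics/d35.png

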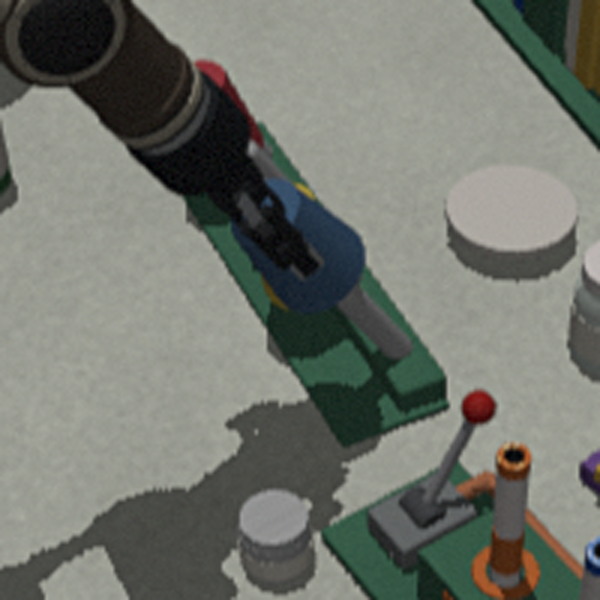

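View pics/w35.png

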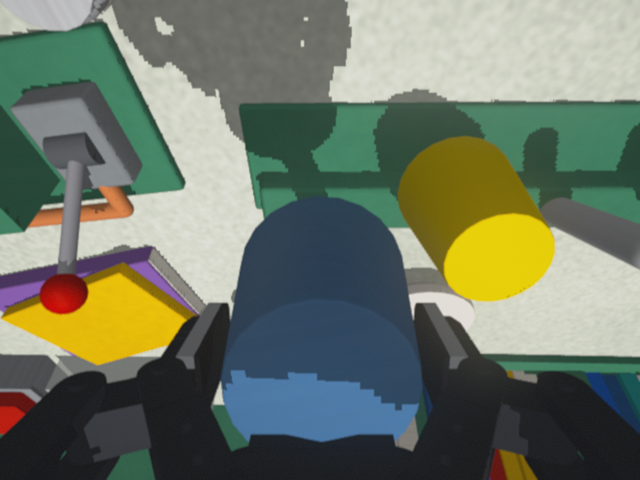

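Emit:
jog_arm:
  series:
    - [0.6,-0.004,-0.003,0.02,0,0,0]
    - [0.6,-0.004,-0.003,0.04,0,0,0]
    - [0.6,-0.004,-0.003,0.06,0,0,0]
    - [0.6,-0.004,-0.003,0.075,0,0,0]
    - [0.6,-0.004,-0.003,0.085,0,0,0]
    - [0.6,-0.004,-0.003,0.085,0,0,0]

```text
clock: 46.12
ee_pos: [0.5403, 0.0577, 0.1259]
ee_rot: [0.669, 0.697, 0.187, 0.179]
force: [0.4, -0.7, -1.2]
width: 0.0694
```

```bash
python3 - <<'E'
from h import *
for i in range(2):f,c=grab("wrist")
cv2.imwrite("pics/w36.png",f["img"][:,:,::-1])
g,cc=grab("scene");cv2.imwrite("pics/s36.png",cv2.resize(g["img"][200:400,280:480,::-1],None,fx=3,fy=3,interpolation=cv2.INTER_CUBIC))
plan([.549,.058,.1114],92.2,30)
E
```

```text
shift [-0.0001 -0.0006  0.0177] turn [ 0.15 -0.06  0.11] from [0.5406 0.0578 0.127 ] t 46.27 F [ 0.5 -0.8 -1.2] w 0.0692
```

View pics/s36.png

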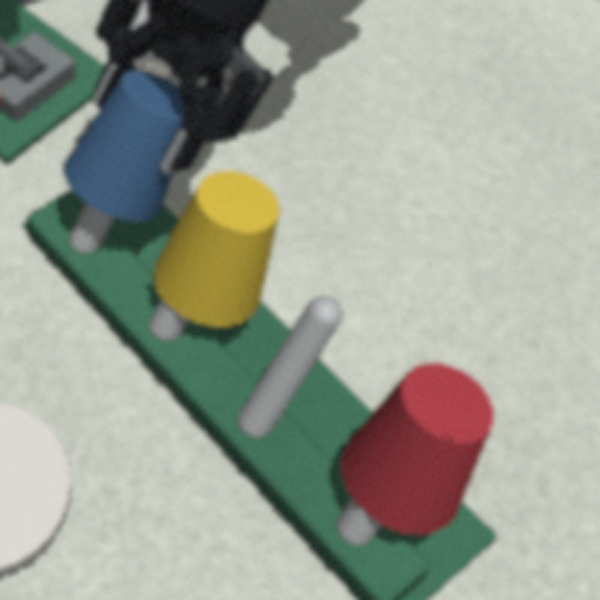

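View pics/w36.png

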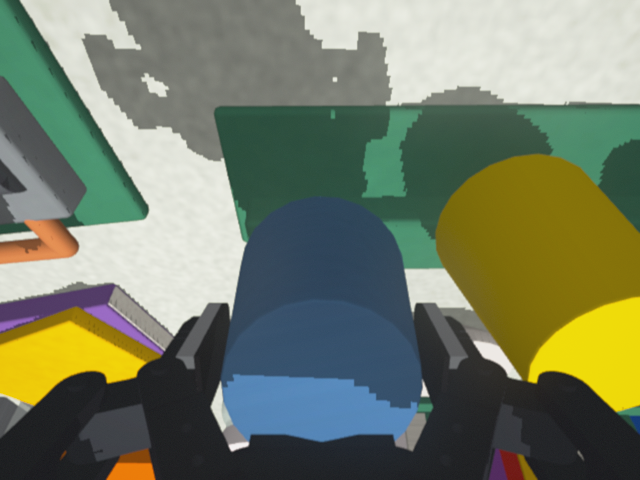

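Clear of yellow. Finish the insertion.

Emit:
jog_arm:
  series:
    - [0.6,0,0,0.008,0,0,0]
    - [0.6,0,0,0.014,0,0,0]
    - [0.6,0,0,0.017,0,0,0]
    - [0.6,0,0,0.018,0,0,0]
    - [0.6,0,0,0.018,0,0,0]

```text
clock: 46.9
ee_pos: [0.5494, 0.0581, 0.1107]
ee_rot: [0.669, 0.697, 0.187, 0.18]
force: [0.6, 1.0, -0.7]
width: 0.0695
```

Emit:
jog_arm:
  series:
    - [0.6,0,0,0.002,0,0,0]
    - [0.6,0,0,0.002,0,0,0]
    - [0.6,0,0,0.002,0,0,0]

```text
clock: 47.28
ee_pos: [0.5508, 0.0582, 0.1107]
ee_rot: [0.669, 0.696, 0.188, 0.181]
force: [-9.0, -0.4, 12.8]
width: 0.0695
```

Emit:
jog_arm:
  series:
    - [0.4,0,0,-0.001,0,0,0]
    - [0.07,0,0,-0.002,0,0,0]
    - [0.07,0,0,-0.002,0,0,0]
    - [0.07,0,0,-0.002,0,0,0]
    - [0.07,0,0,-0.002,0,0,0]

```text
clock: 47.9
ee_pos: [0.5496, 0.0581, 0.1108]
ee_rot: [0.669, 0.697, 0.187, 0.18]
force: [0.5, 0.4, -0.9]
width: 0.0792
```

```bash
python3 - <<'E'
from h import *
for i in range(2):f,c=grab("wrist")
cv2.imwrite("pics/w37.png",f["img"][:,:,::-1]);print(bot.get_state()["force"],bot.get_state()["width"])
E
```

```text
[-0.07329058  0.1666811   0.27232833] 0.0794774885227333
```

View pics/w37.png

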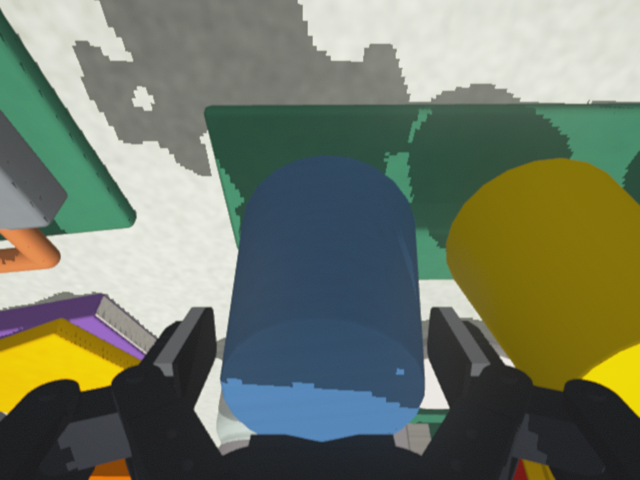

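Cup swung free. Retreat.

Emit:
jog_arm:
  series:
    - [0.07,0,0,-0.02,0,0,0]
    - [0.07,0,0,-0.05,0,0,0]
    - [0.07,0,0,-0.09,0,0,0]
    - [0,0,0,-0.13,0,0,0]
    - [0,0,0,-0.18,0,0,0]
    - [0,0,0,-0.23,0,0,0]
    - [0,0,0,-0.25,0,0,0]
    - [0,0,0,-0.25,0,0,0]

```text
clock: 49.0
ee_pos: [0.4248, 0.0531, 0.3294]
ee_rot: [0.668, 0.696, 0.189, 0.182]
force: [0.2, -0.1, -0.3]
width: 0.0855
```

```bash
python3 - <<'E'
from h import *
for i in range(2):f,c=grab("wrist")
cv2.imwrite("pics/w38.png",f["img"][:,:,::-1]);print(bot.get_state()["ee_pos"])
g,cc=grab("side");cv2.imwrite("pics/d38.png",cv2.resize(g["img"][120:420,200:460,::-1],None,fx=2,fy=2,interpolation=cv2.INTER_CUBIC))
g,cc=grab("scene");cv2.imwrite("pics/s38.png",g["img"][:,:,::-1])
cv2.imwrite("pics/s38z.png",cv2.resize(g["img"][100:300,200:400,::-1],None,fx=3,fy=3,interpolation=cv2.INTER_CUBIC))
E
```

```text
[0.42391879 0.05300783 0.32628099]
```

View pics/d38.png

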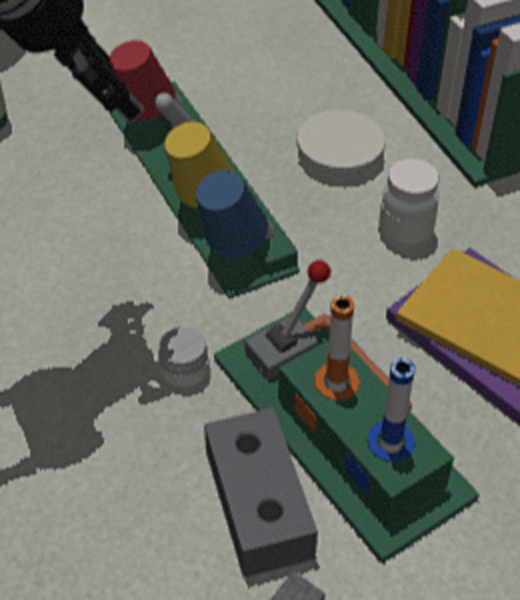

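View pics/s38.png

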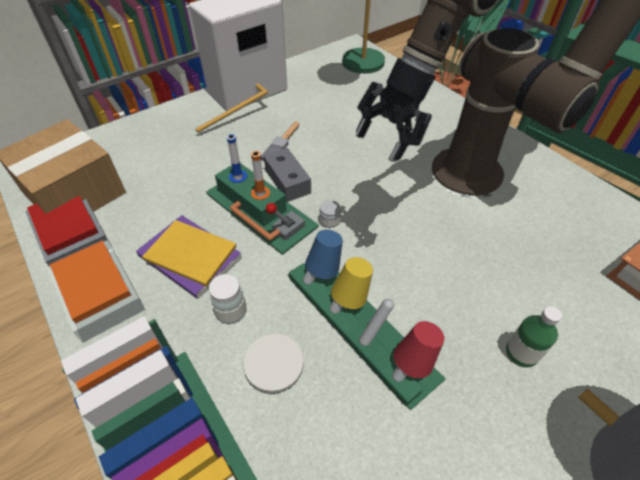

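View pics/s38z.png

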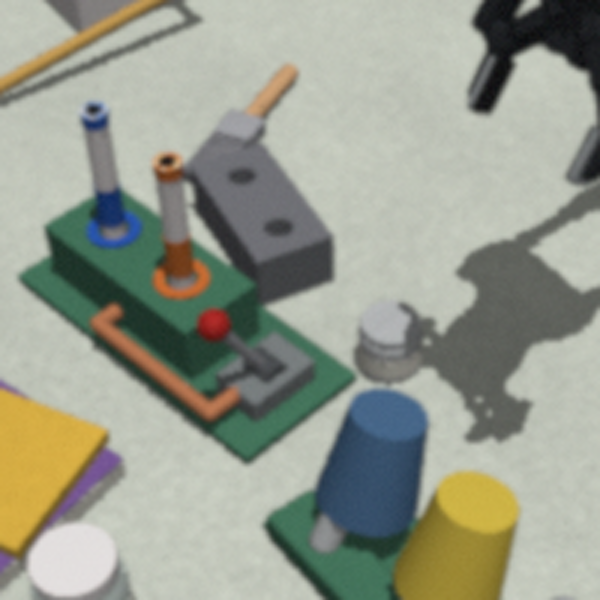

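```bash
python3 - <<'E'
from m1 import *
tips=np.array([[.540,.062,.127],[.537,.156,.127],[.533,.250,.127],[.529,.346,.127]])
for k,a,b in(("ball",(271.3,208.3),(359.5,255.5)),("otop",(256,153.3),(371,271.5)),("btop",(231.7,136),(401,303.5)),("cblue",(329.7,238.7),(310.5,215)),("cyel",(359,267.7),(294,190)),("cred",(427,335),(265.5,149.5))):
    x,e=tri((S,D),(a,b));print(k,x.round(4),np.round(e,1))
    if k[0]=="c" : print("  floor-ish (5mm below, tilt15)",np.linalg.norm(x+[.0013,0,-.0048]-tips,axis=1).round(3))
    if k=="ball":
        u=np.array([np.cos(.18),np.sin(.18)]);P=np.array([.5407,-.1060]);d=(x[:2]-P)@u;print("lean",np.arcsin(d/.1),"valve",np.arcsin(d/.1)+.5)
bot.get_state()
E
```

```text
ball [ 0.5884 -0.0977  0.1197] [1.  1.1]
lean 0.5053329361288597 valve 1.0053329361288597
otop [ 0.5567 -0.2041  0.1952] [0.9 1.1]
btop [ 0.5713 -0.2956  0.1954] [1.  1.3]
cblue [0.5379 0.0585 0.1258] [1.3 1.2]
  floor-ish (5mm below, tilt15) [0.007 0.098 0.192 0.288]
cyel [0.5356 0.1557 0.1265] [1.2 1. ]
  floor-ish (5mm below, tilt15) [0.094 0.005 0.095 0.191]
cred [0.5289 0.3436 0.1223] [1.1 0.7]
  floor-ish (5mm below, tilt15) [0.282 0.188 0.094 0.01 ]
```

```bash
python3 - <<'E'
from h import *
print(bot.close_job())
E
```

```text
the job is handed in; nothing more can be done
None
```

The job is handed in at about 49 s of the 210 s allowed. The drinking-water point is back in service and all three washed cups are on the rack.

**What I did, in order:**
- Pulled the lever to the shut stop.
- Pushed the orange tube, then the blue tube, past the seal. Each stopped solidly on the bore floor at 35–39 N.
- Pushed the lever to the open stop.
- Hung the red cup on peg 4, the yellow on peg 2 and the blue on peg 1.

**Last checks, from the scene and side pictures:**

| Check | Measured | Required |
|---|---|---|
| Lever | about 1.0 rad | above 0.85 |
| Tube tops | 195 mm, which puts each foot about 45 mm down | over 41 mm |
| Cup floors to their peg tips | about 5–10 mm | within 28 mm |

- All three cups hang mouth-down, and the gripper was well clear of everything.
- I saw no bystander out of place in the pictures, but did not measure their positions again.

**Disagreements:** The fixed cameras and the wrist camera differ by 2–4 mm. For example, the fixed pair puts the blue tube top about 5 mm from the collet centre found with the wrist camera. I relied on the wrist camera, and the free entry and solid stop of each tube agree with it. No check failed.

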